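# Lay out the focuser parts on their bench pads

## Task

Get the bench ready for assembling the focuser: set each of the four parts (two-inch adapter, solar filter cell, thumb knob, finder shoe) on the pad whose inlaid outline matches it, the same way up as you found it, flat and centred on the outline, with the adapter down over its post and the shoe lined up lengthwise with its rectangle. Keep the glass filter cell level, and set it down rather than letting it drop. Leave the yellow lens cap and the eyepiece standing where they are.

Things in the scene. Friction and masses are not known exactly. Their poses are not given: they have to be found in the camera images.
- adapter: The silver two-inch adapter: plain aluminium tube open at both ends, 40 mm tall, standing on its narrow end. Lower 22 mm: 50.8 mm outside diameter; upper 18 mm (22 to 40 mm above its foot): collar of 58 mm outside diameter. Wall 4 mm, bore 42.8 mm at the foot. About 0.14 kg. Stands loose on the bench. Origin: centre of its underside, z up.
- filter_cell: The solar filter cell: flat round black cell, diameter 62 mm, 20 mm tall, with a smoky glass disc on top inside a low notched rim. About 0.11 kg, fragile. Stands loose on the bench. Origin: centre of its underside, z up.
- thumb_knob: The set-screw thumb knob: dark bronze, standing on its head. Lobed head of diameter 32 mm (31 mm between lobes), 15 mm tall; above it a shoulder of diameter 15 mm up to 19 mm and a screw stem of diameter 8 mm pointing up to 33 mm above the bench. About 0.07 kg. Stands loose on the bench. Origin: centre of its underside, z up.
- finder_shoe: The finder shoe: dark steel-coloured U channel lying open side up, 80 mm long (along its x), 30 mm wide (along its y), 22 mm tall; floor 10 mm thick, two side rails 7 mm thick along the long edges. About 0.11 kg. Stands loose on the bench. Origin: centre of its underside, z up.
- adapter_pad: Fixed round black rubber pad, diameter 90 mm, 6 mm thick, with a round wooden post in the middle (diameter 24 mm, its top 26 mm above the bench, tapered over the last 6 mm) and a pale grey felt ring of 62 mm outside and 42 mm inside diameter inlaid round it. It is for the adapter, which goes down over the post until its foot lies on the pad. Origin: centre of its underside, z up.
- filter_pad: Fixed round black rubber pad, diameter 90 mm, 6 mm thick, with a plain pale grey felt disc of diameter 66 mm inlaid in its flat top. It is for the filter cell. Origin: centre of its underside, z up.
- knob_pad: Fixed round black rubber pad, diameter 90 mm, 6 mm thick, with a small lobed pale grey felt outline of diameter 36 mm inlaid in its flat top. It is for the thumb knob. Origin: centre of its underside, z up.
- shoe_pad: Fixed rectangular black rubber pad, 104 mm long (along its x), 60 mm wide (along its y), 6 mm thick, with a pale grey felt rectangle of 84 by 34 mm inlaid lengthwise in its flat top. It is for the finder shoe, either way round. Origin: centre of its underside, z up.
- lens_cap: Bystander: yellow plastic lens cap lying flat, diameter 54 mm, 16 mm tall, loose. To be left alone. Origin: centre of its underside, z up. (The iron bench clamp with the black drawtube, 160 mm tall, is fixed to the robot's left, outside the work.)
- eyepiece: Bystander: small eyepiece standing barrel up, black body of diameter 39 mm up to 34 mm, steel barrel of diameter 32 mm up to 58 mm, loose. To be left alone. Origin: centre of its underside, z up.
Not all that is in view belongs to the job. What is meant by the finder_shoe is not green or red, and is the smaller of those in its own colour.

How it is judged:
By the outcome, as a careful person would: the job done as asked, in the order asked, and still so for the second after the job is handed in, with the robot touching nothing.
It also fails if it takes over 109 s, if anything falls off the work surface, if the arm or the gripper's body presses on something with over 40 N, if the wrist force passes 120 N, or if a joint passes its speed limit or range.

## Robot

A 6-joint arm with a two-finger parallel gripper is mounted at the origin on the work surface. World frame = base frame: x ahead of the robot, y to its left, z up, the work surface at z = 0. Lengths are in mm, angles in rad, forces in N, time in s.
With the tool pointing down it reaches from about 250 to 725 mm from the base axis. Payload 4 kg.
Tool frame: the origin (TCP) lies where the fingers leave the gripper's body, on its centre line; the fingertips stand 73 mm ahead of it and the grasp point (between the pads) lies 54 mm ahead of it; z points along the fingers, y is the line along which they close (so a half turn about z gives the same grasp; the last joint's range is limited). The gripper opens to 85 mm and grips with 20 to 120 N. Pads are 22 mm wide; open, the fingers measure 114 mm over their backs; the gripper's body (76 mm by 85 mm) begins 54 mm behind the grasp point. The pads swing forward as they close: fully open they stand 13 mm farther back than shut.
Start: joints at [-1.296, 0.241, 0.005, 1.335, 0, 1.571], TCP at [135.675, -481.24, 303.906] pointing down, gripper open.
Joint ranges: [-2.72, 2.72], [-1.05, 1.87], [-1.09, 1.28], [-1.99, 2.15], [-1.42, 1.44], [-3.14, 3.14]. Speed limits (rad/s): [2.79, 2.79, 3.14, 3.14, 3.14, 3.14].

## Interface

Orientations are given as a rotation vector (axis times angle).
In Python, from plant import env gives the robot as it stands.
- The arm moves only by the tool servo_tool, never from a script. Its argument "increments" is a list of rows, each a list of 7 numbers: the turn, a rotation vector about the tool's x, y, z in degrees, then the shift along the tool's x, y, z in cm, then the gripper's target within -1 to 1 (fully open at 1, half-way at 0, shut at -1). In form: [[wx, wy, wz, dx, dy, dz, gripper], ...]. A call has exactly 5 rows; each row is the pose to reach, as a shift and turn from the pose commanded when the call began, along the tool's axes at that moment; what a row does not reach only later rows make up. A row lasts 1/10 s, in which the tool goes at most 50 mm and 8.59 degrees, less where a joint would pass 70% of its speed; a pose out of reach is approached as far as the arm can. A call with a gripper value outside its range is refused whole. The fingers move at their own pace and stop on an object; "grip_force" is the grip in N (left out, the last holds). Time passes only in rows, so rows that repeat a pose let the fingers close, or fill a call up. It gives the time, the measured TCP pose, the force, the opening and the grip force at its end, in the units of the state.
- env.sense(): the state, without advancing time (a new reading comes with each control period).
- env.grab_frame(name): name is "scene" or "top" or "wrist"; returns the picture (400x640x3 uint8, blue, green, red); there is no depth.
- env.calibration(name): a dict with "fx", "fy", "cx", "cy" (pixels), "k1" (the pictures are not rectified: a ray, as slopes to the right and down, at radius r is drawn at 1 + k1 r^2 times it, then the intrinsics apply), "R" (3x3) and "t" (3): a world point X has camera coordinates R X + t. Camera axes: x right, y down, z forward; pixel columns grow to the right and rows downward; lengths in mm; the calibration is good to about 2 mm. A picture is of the moment at which its call begins: read the wrist's pose just before it. calibration takes no time and is no camera call; for the wrist camera it gives the pose at the moment of the call.
- env.job_done(): hands the job in; it is judged then, once.
The state is a dict: "time_s": time; "joints": joint angles; "joint_vel": joint speeds; "effort": joint torques, N m; "ee_pos": TCP position; "eef_rot": TCP orientation; "contact_force": force on the tool from outside, world axes, zero at the start; "wrist_torque": the same for the moment, N m; "finger_gap": finger opening in mm; "finger_force": force on a finger pad.
Only numpy, scipy, OpenCV 4.12 (cv2) and the standard library are available. Lean on these libraries where they do the work, as an engineer would, in place of code of your own. Each camera call takes 0.05 s, during which the arm holds its last target. There are 200 camera calls.

## Working session

There is one attempt and no reset: what is moved stays moved. The work goes in short steps, Python scripts to look and compute and a tool call to move; the robot and the scene stay as the last step left them, time stands still between calls to the robot, and variables do not carry over. Pictures are saved under pics/ and viewed, at most 14 in all, crops included, and the job is handed in when it is done.

Besides the shell and the picture viewer there is one more tool, called after ">>>" in YAML: its name, and indented under it one key for each argument. servo_tool: Moves the arm, as the interface text tells. Its arguments: {"type":"object","properties":{"increments":{"type":"array"},"grip_force":{"type":"number"}},"required":["increments"]}

```bash
ls; mkdir -p pics
python3 - <<'E'
from plant import env
import cv2
s=env.sense();print(s)
for n in("top","scene"):
    cv2.imwrite(f"pics/{n}0.png",env.grab_frame(n)); print(env.calibration(n))
E
```

```text
pics
{'time_s': 0.0, 'joints': array([-1.29600540e+00,  2.41459147e-01,  3.72020477e-03,  1.33515363e+00,
        4.64040368e-05,  1.57082505e+00]), 'joint_vel': array([-1.89945825e-03, -3.58311119e-05,  9.73151232e-04, -4.26094611e-04,
        1.98409622e-04, -1.80882735e-04]), 'effort': array([ 7.64341657e-04, -3.72315896e+01,  2.52409708e+01,  1.68558763e-02,
       -3.60742604e-05,  5.71373178e-06]), 'ee_pos': array([ 135.55728648, -480.79154621,  302.98817115]), 'eef_rot': array([-3.10992949e+00, -4.29953800e-01,  3.78582629e-04]), 'contact_force': array([ 0.73325704,  1.22108539, -0.12662824]), 'wrist_torque': array([ 0.03192677,  0.01272456, -0.00089714]), 'finger_force': 0.0, 'finger_gap': 85.50742340054234}
{'fx': 519.8079648109483, 'fy': 519.8079648109483, 'cx': 318.07398066712744, 'cy': 203.57069889389882, 'k1': -0.05738530880090375, 'R': array([[ 0.01119857, -0.9999184 ,  0.00614686],
       [-0.99258591, -0.01186006, -0.12096506],
       [ 0.12102809, -0.00474665, -0.99263773]]), 't': array([ -15.7266945 ,  576.58462592, 1354.5243197 ])}
{'fx': 440.8473690936963, 'fy': 440.8473690936963, 'cx': 314.7072404032613, 'cy': 204.53297648157823, 'k1': 0.03350556793570149, 'R': array([[ 0.85016969,  0.52650003, -0.00303554],
       [ 0.32768509, -0.53362697, -0.77965681],
       [-0.41210917,  0.66184589, -0.62619969]]), 't': array([-527.16022674, -158.65807064, 1447.30693061])}
```

View pics/top0.png

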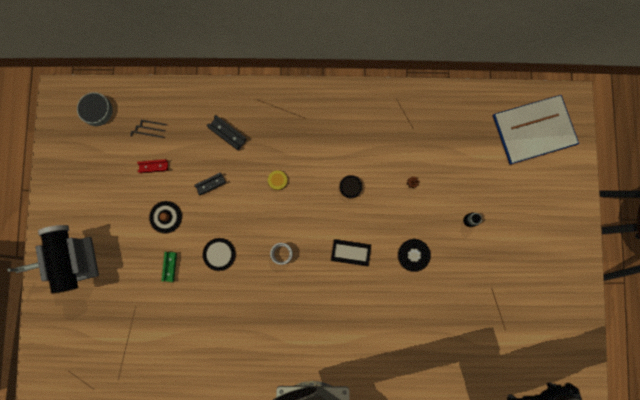

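View pics/scene0.png

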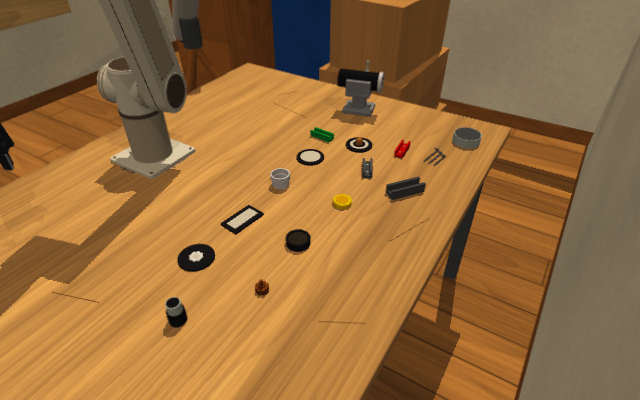

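Candidates for the finder shoe in the top view are the small dark channel (211,184), the big dark one (227,132), the red one (153,166) and the green one (169,266). The description picks the small dark one at (211,184).
- **Other parts:** adapter (282,253), filter cell (350,186), knob (413,182).
- **Pads:** adapter (165,217), filter (219,254), shoe (351,253), knob (414,255).
- **Leave alone:** lens cap (278,180), eyepiece (473,220).

```bash
cat > h.py <<'E'
from plant import env
import cv2, numpy as np
from scipy.spatial.transform import Rotation as Ro
def ray(c,u,v):
    K=np.array([[c['fx'],0,c['cx']],[0,c['fy'],c['cy']],[0,0,1]])
    return np.append(cv2.undistortPoints(np.array([[[u,v]]],float),K,np.array([c['k1'],0,0,0.]))[0,0],1)
def world(c,u,v,z):
    R=np.array(c['R']);t=np.array(c['t']);o=-R.T@t;d=R.T@ray(c,u,v)
    return o+d*(z-o[2])/d[2]
def pix(c,X):
    K=np.array([[c['fx'],0,c['cx']],[0,c['fy'],c['cy']],[0,0,1]])
    return cv2.projectPoints(np.array(X,float).reshape(-1,1,3),cv2.Rodrigues(np.array(c['R']))[0],np.array(c['t']),K,np.array([c['k1'],0,0,0.]))[0][:,0]
def to_tool(goal_pos,goal_yaw=None):
    """shift (cm, tool axes) from the present pose to goal TCP position"""
    s=env.sense();R=Ro.from_rotvec(s['eef_rot'])
    return R.inv().apply(np.array(goal_pos)-s['ee_pos'])/10
E
python3 - <<'E'
from h import *
c=env.calibration("top")
for n,u,v,z in [("adapter",282,253,40),("filter",350,186,20),("knob",413,182,15),("shoe",211,184,10),("apad",165,217,6),("fpad",219,254,6),("kpad",414,255,6),("spad",351,253,6),("cap",278,180,16),("eyep",473,220,30),("green",169,266,10)]:
    print(n,world(c,u,v,z).round(0))
im=cv2.imread("pics/top0.png")
cv2.imwrite("pics/crop1.png",cv2.resize(im[145:290,130:330],None,fx=4,fy=4,interpolation=cv2.INTER_CUBIC))
cw=env.calibration("wrist");print(cw); s=env.sense()
R=Ro.from_rotvec(s['eef_rot']).as_matrix()
print("cam in tool:",R.T@(-cw['R'].T@cw['t']-s['ee_pos']),"\n",np.array(cw['R'])@R, R)
cv2.imwrite("pics/w0.png",env.grab_frame("wrist"))
E
```

```text
adapter [444.  85.  40.]
filter [628. -95.  20.]
knob [ 642. -268.   15.]
shoe [630. 285.  10.]
apad [538. 408.   6.]
fpad [440. 257.   6.]
kpad [ 443. -270.    6.]
spad [ 447. -100.    6.]
cap [642. 101.  16.]
eyep [ 538. -427.   30.]
green [406. 390.  10.]
{'fx': 349.998898308981, 'fy': 349.998898308981, 'cx': 318.9947790045008, 'cy': 198.7306922792021, 'k1': -0.007452652047459003, 'R': array([[ 0.27219414, -0.96223795, -0.00291334],
       [-0.91866576, -0.26076703,  0.29673857],
       [-0.28629282, -0.07809411, -0.95495431]]), 't': array([-498.18561785,  -39.49856538,  380.45861152])}
cam in tool: [ 75.60972378  -0.48980846 -70.48689846] 
 [[ 8.73389874e-04  9.99999098e-01  1.02044119e-03]
 [-9.54959682e-01  1.13685213e-03 -2.96733405e-01]
 [-2.96734298e-01 -7.15316241e-04  9.54959813e-01]] [[ 9.62479389e-01  2.71354294e-01 -5.21558172e-04]
 [ 2.71354796e-01 -9.62477669e-01  1.81964165e-03]
 [-8.22051863e-06 -1.89289489e-03 -9.99998208e-01]]
```

View pics/crop1.png

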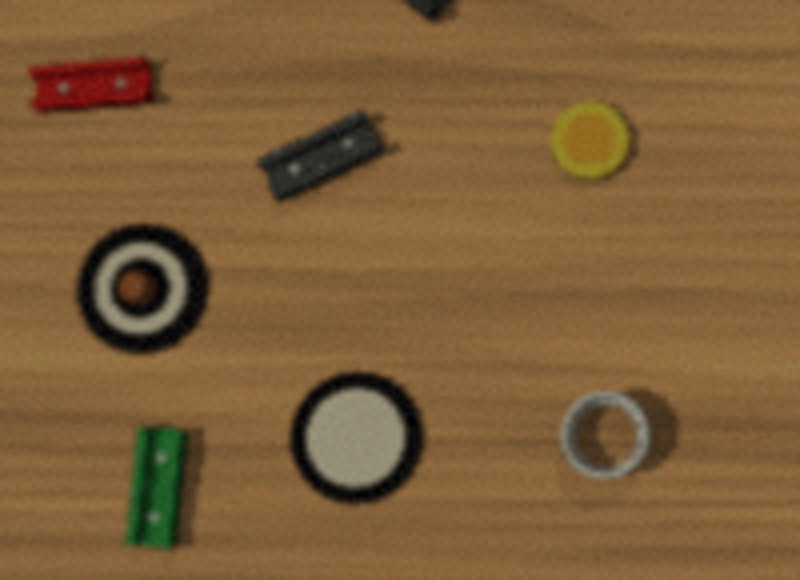

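The crop shows the small dark channel at (320,155), with two bright screw dots. The clearly larger dark one is at the top edge, so the small one is the right choice. The plain disc pad is at (357,437) and the post pad at (143,288). Next I'll survey the right half with the wrist camera.

>>> servo_tool:
  increments:
    - [0, 0, 0, 4.7, -1.68, 0, 1]
    - [0, 0, 0, 9.4, -3.36, 0, 1]
    - [0, 0, 0, 14.1, -5.04, 0, 1]
    - [0, 0, 0, 18.8, -6.72, 0, 1]
    - [0, 0, 0, 23.5, -8.4, 0, 1]

```text
time_s: 0.65
ee_pos: [340.2, -335.2, 303.7]
eef_rot: [-3.112, -0.43, 0.0]
contact_force: [0.5, -0.9, 0.3]
finger_gap: 85.6
finger_force: 0.0
```

>>> servo_tool:
  increments:
    - [0, 0, 0, 4.7, -1.68, 0, 1]
    - [0, 0, 0, 9.4, -3.36, 0, 1]
    - [0, 0, 0, 14.1, -5.04, 0, 1]
    - [0, 0, 0, 18.8, -6.72, 0, 1]
    - [0, 0, 0, 23.5, -8.4, 0, 1]

```text
time_s: 1.15
ee_pos: [543.8, -190.4, 303.6]
eef_rot: [-3.112, -0.431, 0.001]
contact_force: [0.8, -1.2, 0.9]
finger_gap: 85.3
finger_force: 0.0
```

>>> servo_tool:
  increments:
    - [0, 0, 7, 2, -0.6, 0, 1]
    - [0, 0, 15.7, 2, -0.6, 0, 1]
    - [0, 0, 15.7, 2, -0.6, 0, 1]
    - [0, 0, 15.7, 2, -0.6, 0, 1]
    - [0, 0, 15.7, 2, -0.6, 0, 1]

```text
time_s: 1.65
ee_pos: [559.6, -181.3, 303.9]
eef_rot: [-3.142, -0.003, 0.001]
contact_force: [0.5, -1.3, 0.3]
finger_gap: 85.5
finger_force: 0.0
```

Run:
```python
from h import *
import pickle
c=env.calibration("wrist");s=env.sense();im=env.grab_frame("wrist")
cv2.imwrite("pics/w1.png",im);pickle.dump((c,s),open("w1.pkl","wb"))
print(s['time_s'],s['joints'],s['ee_pos'],s['eef_rot'])
```

```text
1.65 [-3.13267085e-01  4.19067022e-01  2.57312632e-01  1.40939460e+00
 -3.82938830e-05  2.82649159e+00] [ 559.56100105 -181.26991002  303.87488841] [-3.14151872e+00 -2.88074993e-03  5.45423048e-04]
```

View pics/w1.png

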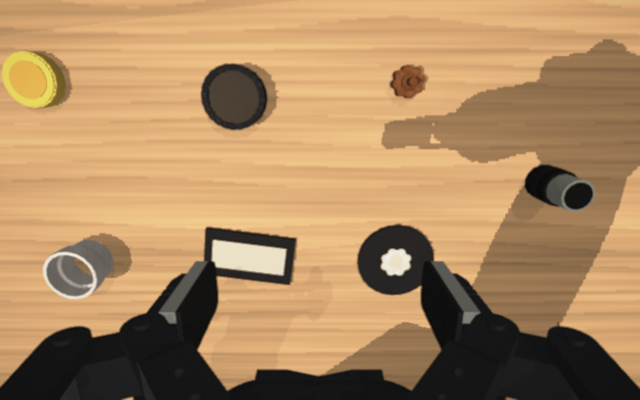

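The wrist view shows the filter cell (235,97), knob (408,81), shoe pad (250,256), knob pad (396,261), adapter (75,272), lens cap (30,80) and eyepiece (558,188). I'll fit positions to these with hull-centroid matching.

```bash
cat >> h.py <<'E'
def circ(r,z,n=72):
    a=np.linspace(0,2*np.pi,n,endpoint=False);return np.c_[r*np.cos(a),r*np.sin(a),a*0+z]
M={'adapter':np.r_[circ(25.4,0),circ(29,22),circ(29,40)],'filter':np.r_[circ(31,0),circ(31,20)],
 'knob':np.r_[circ(16,0),circ(16,15),circ(4,33)],'felt66':circ(33,6),'felt36':circ(18,6),'ring':circ(31,6),
 'disc90':np.r_[circ(45,0),circ(45,6)],'cap':np.r_[circ(27,0),circ(27,16)]}
def box(l,w,*zs): return np.array([[a*l/2,b*w/2,z] for z in zs for a in(-1,1) for b in(-1,1)])
M['shoe']=box(80,30,0,22);M['rect']=box(84,34,6)
def blob(mask,uv):
    n,lab,st,ce=cv2.connectedComponentsWithStats(mask.astype(np.uint8))
    i=min((k for k in range(1,n) if st[k,4]>60),key=lambda k:np.hypot(*(ce[k]-uv)))
    pts=np.argwhere(lab==i)[:,::-1].astype(np.float32)
    h=cv2.convexHull(pts);return h
def cen(h):
    m=cv2.moments(h.astype(np.float32));return np.array([m['m10'],m['m01']])/m['m00'],m['m00']
def locate(c,mask,uv,model,yaw=0):
    """xy (world) of a model from its silhouette hull; returns xy and measured/model area"""
    h=blob(mask,uv);m,a=cen(h);p=world(c,*m,10)[:2]
    Rz=Ro.from_euler('z',yaw).as_matrix()
    for _ in range(6):
        q,aq=cen(cv2.convexHull(pix(c,M[model]@Rz.T+[*p,0]).astype(np.float32)))
        p=p+(world(c,*m,10)-world(c,*q,10))[:2]
    return p,a/aq,h
def rectyaw(c,h,z):
    """world yaw of a rectangle's long side, mod pi"""
    P=np.array([world(c,*q,z)[:2] for q in h[:,0]],np.float32)
    b=cv2.boxPoints(cv2.minAreaRect(P));e=[b[1]-b[0],b[2]-b[1]];e.sort(key=np.linalg.norm)
    return np.degrees(np.arctan2(e[1][1],e[1][0]))%180,np.linalg.norm(e,axis=1),b.mean(0)
E
python3 - <<'E'
from h import *
import pickle
c,s=pickle.load(open("w1.pkl","rb"));im=cv2.imread("pics/w1.png")
hsv=cv2.cvtColor(im,cv2.COLOR_BGR2HSV);H,S,V=[hsv[...,i].astype(int) for i in range(3)]
for u,v in [(235,97),(235,68),(408,81),(440,110),(250,256),(225,235),(75,272),(95,260),(120,255),(270,95)]:print((u,v),hsv[v,u])
pale=(S<60)&(V>170)
for n,mask,uv,m in [('filter',(V<90),(235,97),'filter'),('knob',(H<12)&(S>100)&(V<190),(408,81),'knob'),('kpad',pale,(396,261),'felt36'),('kpad90',(V<110)|pale,(396,261),'disc90')]:
    p,r,h=locate(c,mask,np.array(uv),m);print(n,p.round(1),round(r,3))
h=blob(pale,np.array([250,256]));print(rectyaw(c,h,6))
E
```

```text
(235, 97) [14 78 75]
(235, 68) [15 13 39]
(408, 81) [ 12 171  70]
(440, 110) [ 16 115 224]
(250, 256) [ 22  38 234]
(225, 235) [ 6 30 42]
(75, 272) [ 18  30 102]
(95, 260) [ 19  28 101]
(120, 255) [ 15 117 137]
(270, 95) [ 15 118 160]
filter [628.1 -96.2] 0.95
knob [ 643.3 -267.8] 0.735
kpad [ 443.6 -270.2] 0.891
kpad90 [ 349.1 -178.9] 21.77
(np.float32(82.36427), array([34.150105, 84.51762 ], dtype=float32), array([448.66565, -98.2896 ], dtype=float32))
```

>>> servo_tool:
  increments:
    - [0, 0, -7.5, -0.3, -4, 0, 1]
    - [0, 0, -15, -0.6, -8, 0, 1]
    - [0, 0, -22.5, -0.9, -12, 0, 1]
    - [0, 0, -30, -1.3, -16, 0, 1]
    - [0, 0, -30, -1.3, -16, 0, 1]

```text
time_s: 2.2
ee_pos: [546.1, -17.3, 304.4]
eef_rot: [-3.03, -0.825, -0.001]
contact_force: [0.5, -0.5, 0.0]
finger_gap: 85.5
finger_force: 0.0
```

>>> servo_tool:
  increments:
    - [0, 0, -7.5, 1.7, -3.6, 0, 1]
    - [0, 0, -15, 3.4, -7.2, 0, 1]
    - [0, 0, -22.5, 5.1, -10.8, 0, 1]
    - [0, 0, -30, 6.9, -14.5, 0, 1]
    - [0, 0, -30, 6.9, -14.5, 0, 1]

```text
time_s: 2.7
ee_pos: [533.7, 142.5, 304.1]
eef_rot: [-2.714, -1.58, -0.002]
contact_force: [-0.4, -0.3, -0.9]
finger_gap: 85.4
finger_force: 0.0
```

>>> servo_tool:
  increments:
    - [0, 0, -7.5, 3.3, -2.3, 0, 1]
    - [0, 0, -15, 6.6, -4.6, 0, 1]
    - [0, 0, -22.5, 9.9, -6.9, 0, 1]
    - [0, 0, -30, 13.2, -9.1, 0, 1]
    - [0, 0, -30, 13.2, -9.1, 0, 1]

```text
time_s: 3.2
ee_pos: [521.1, 301.9, 303.5]
eef_rot: [-2.215, -2.227, -0.002]
contact_force: [-0.4, -0.6, -0.5]
finger_gap: 85.5
finger_force: 0.0
```

Run:
```python
from h import *
import pickle
c=env.calibration("wrist");s=env.sense();im=env.grab_frame("wrist")
cv2.imwrite("pics/w2.png",im);pickle.dump((c,s),open("w2.pkl","wb"))
print(s['time_s'],s['joints'],s['ee_pos'],s['eef_rot'])
```

```text
3.2 [5.24786072e-01 4.47804661e-01 3.00524957e-01 1.42259711e+00
 1.06031855e-03 2.09000671e+00] [521.0703822  301.94847507 303.53709544] [-2.21468583e+00 -2.22706987e+00 -1.82774991e-03]
```

View pics/w2.png

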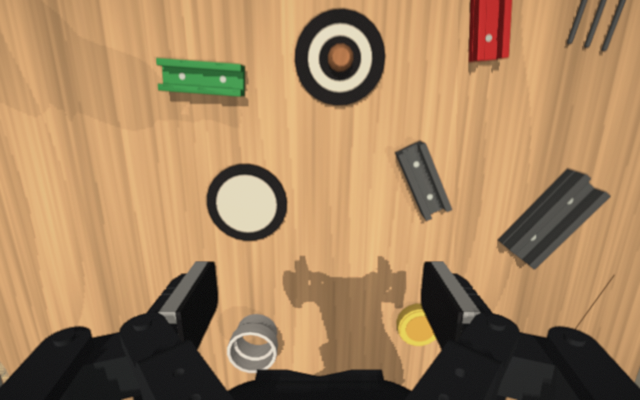

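This view shows the adapter pad with its post (340,57), filter pad (246,202), the small dark shoe (423,180), the big decoy (555,218), and the adapter (254,343) in full view.

Run:
```python
from h import *
import pickle
for f,items in (("w2",[('adapter',(254,345),'adapter'),('apad',(340,57),'ring'),('fpad',(246,202),'felt66'),('shoe',(423,180),'shoe')]),("w1",[('adapter',(78,272),'adapter'),('filter',(235,97),'filter')])):
    c,s=pickle.load(open(f+".pkl","rb"));im=cv2.imread(f"pics/{f}.png")
    hsv=cv2.cvtColor(im,cv2.COLOR_BGR2HSV);H,S,V=[hsv[...,i].astype(int) for i in range(3)]
    pale=(S<70)&(V>150)
    for n,uv,m in items:
        if n=='adapter':
            mask=(S<85)&(V>60);mask[:, :]&=True
            x,y=uv;w=np.zeros_like(mask);w[y-45:y+45,max(0,x-50):x+50]=1;mask&=w
        elif n in('shoe','filter'): mask=(V<110)
        else: mask=pale
        yaw=0
        if n=='shoe':
            h=blob(mask,np.array(uv));r=rectyaw(c,h,15);print(r);yaw=np.radians(r[0])
        p,r,h=locate(c,mask,np.array(uv),m,yaw);print(n,p.round(1),round(r,3))
```

```text
adapter [443.5  87.3] 0.965
apad [540.3 408.9] 1.001
fpad [440.4 258.2] 0.996
(np.float32(116.48851), array([32.126144, 84.07208 ], dtype=float32), array([630.9141 , 287.26434], dtype=float32))
shoe [631.2 287.2] 0.925
adapter [442.7  89.2] 0.972
filter [628.1 -96.2] 0.975
```

>>> servo_tool:
  increments:
    - [0, 0, 0, -4.2, -1.5, 2, 1]
    - [0, 0, 0, -8.4, -3, 4, 1]
    - [0, 0, 0, -12.6, -4.5, 6, 1]
    - [0, 0, 0, -16.8, -6, 8, 1]
    - [0, 0, 0, -20, -7.3, 10, 1]

```text
time_s: 3.75
ee_pos: [446.9, 94.9, 203.5]
eef_rot: [2.226, 2.216, -0.001]
contact_force: [-0.1, -0.1, 0.1]
finger_gap: 85.3
finger_force: 0.0
```

>>> servo_tool:
  increments:
    - [0, 0, 0, -1.5, -0.5, 1.3, 1]
    - [0, 0, 0, -1.5, -0.5, 1.3, 1]
    - [0, 0, 0, -1.5, -0.5, 1.3, 1]
    - [0, 0, 0, -1.5, -0.5, 1.3, 1]
    - [0, 0, 0, -1.5, -0.5, 1.3, 1]

```text
time_s: 4.25
ee_pos: [444.3, 84.5, 191.8]
eef_rot: [2.219, 2.222, 0.003]
contact_force: [-0.3, 0.4, 0.3]
finger_gap: 85.6
finger_force: 0.0
```

Run:
```python
from h import *
import pickle
c=env.calibration("wrist");s=env.sense();im=env.grab_frame("wrist")
cv2.imwrite("pics/w3.png",im);pickle.dump((c,s),open("w3.pkl","wb"))
print(s['time_s'],s['ee_pos'],s['eef_rot'])
p=[443.5,87.3];print(pix(c,[[*p,0],[*p,40]]))
```

```text
4.25 [444.33494538  84.54015051 191.78395432] [2.2192516  2.22196681 0.00291705]
[[317.78338433 189.2706073 ]
 [317.71653216 205.4050999 ]]
```

View pics/w3.png

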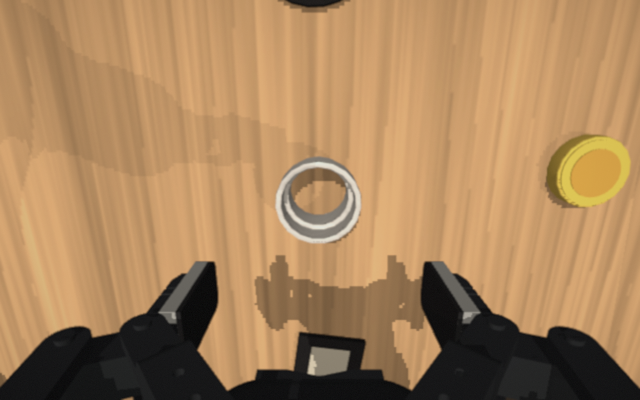

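The adapter sits at (318,201), close to centred between the fingers.

```bash
cat >> h.py <<'E'
def shot(name):
    import pickle
    c=env.calibration("wrist");s=env.sense();im=env.grab_frame("wrist")
    cv2.imwrite(f"pics/{name}.png",im);pickle.dump((c,s),open(name+".pkl","wb"));return c,s,im
def window(mask,uv,r):
    x,y=map(int,uv);w=np.zeros_like(mask);w[max(0,y-r):y+r,max(0,x-r):x+r]=1;return mask&w
def hsv(im):
    h=cv2.cvtColor(im,cv2.COLOR_BGR2HSV);return [h[...,i].astype(int) for i in range(3)]
E
python3 - <<'E'
from h import *
import pickle
c,s=pickle.load(open("w3.pkl","rb"));im=cv2.imread("pics/w3.png");H,S,V=hsv(im)
mask=window((S<85)&(V>50),(318,201),60)
p,r,h=locate(c,mask,np.array([318,201]),'adapter');print(p,r,to_tool([*p,83]))
E
```

```text
[443.63170679  88.18735324] 0.9772251495846573 [ 0.35228284 -0.06964193 10.86168093]
```

>>> servo_tool:
  increments:
    - [0, 0, 0, 0.35, -0.07, 4, 1]
    - [0, 0, 0, 0.35, -0.07, 8, 1]
    - [0, 0, 0, 0.35, -0.07, 10.85, 1]
    - [0, 0, 0, 0.35, -0.07, 10.85, 1]
    - [0, 0, 0, 0.35, -0.07, 10.85, 1]
  grip_force: 40

```text
time_s: 4.8
ee_pos: [442.8, 88.0, 82.7]
eef_rot: [-2.219, -2.223, 0.001]
contact_force: [0.6, -1.5, 0.1]
finger_gap: 85.5
finger_force: 0.0
```

>>> servo_tool:
  increments:
    - [0, 0, 0, 0, 0, 0, -1]
    - [0, 0, 0, 0, 0, 0, -1]
    - [0, 0, 0, 0, 0, 0, -1]
    - [0, 0, 0, 0, 0, 0, -1]
    - [0, 0, 0, 0, 0, 0, -1]

```text
time_s: 5.3
ee_pos: [444.1, 87.9, 84.5]
eef_rot: [2.219, 2.221, 0.006]
contact_force: [-0.7, -0.1, 4.9]
finger_gap: 54.9
finger_force: 41.2
```

>>> servo_tool:
  increments:
    - [0, 0, 0, 0, 0, 0, -1]
    - [0, 0, 0, 0, 0, 0, -1]
    - [0, 0, 0, 0, 0, 0, -1]
    - [0, 0, 0, 0, 0, 0, -1]
    - [0, 0, 0, 0, 0, 0, -1]

```text
time_s: 5.8
ee_pos: [444.1, 87.9, 84.5]
eef_rot: [2.219, 2.221, 0.006]
contact_force: [-0.5, 0.2, 4.5]
finger_gap: 54.9
finger_force: 41.2
```

>>> servo_tool:
  increments:
    - [0, 0, 0, 0, 0, -1.5, -1]
    - [0, 0, 0, 0, 0, -3, -1]
    - [0, 0, 0, 0, 0, -5, -1]
    - [0, 0, 0, 0, 0, -7, -1]
    - [0, 0, 0, 0, 0, -7, -1]

```text
time_s: 6.3
ee_pos: [444.9, 87.9, 155.7]
eef_rot: [2.218, 2.219, 0.01]
contact_force: [0.4, 0.3, -0.7]
finger_gap: 54.9
finger_force: 42.7
```

Run:
```python
from h import *
c,s,im=shot("w4");print(s['ee_pos'],s['eef_rot'],s['finger_gap'],s['contact_force'])
t=env.grab_frame("scene")
u=pix(env.calibration("scene"),[[444,88,120]])[0].astype(int);print(u)
a=cv2.resize(im[180:400,140:500],(800,489));b=cv2.resize(t[u[1]-35:u[1]+35,u[0]-60:u[0]+60],(800,467))
cv2.imwrite("pics/g1.png",cv2.resize(np.vstack([a,b]),(500,597)))
```

```text
[444.85387553  87.8786558  155.70496486] [2.2177772  2.21917565 0.00971736] 54.882867442854696 [ 0.41353491  0.32176903 -0.69107077]
[278 150]
```

View pics/g1.png

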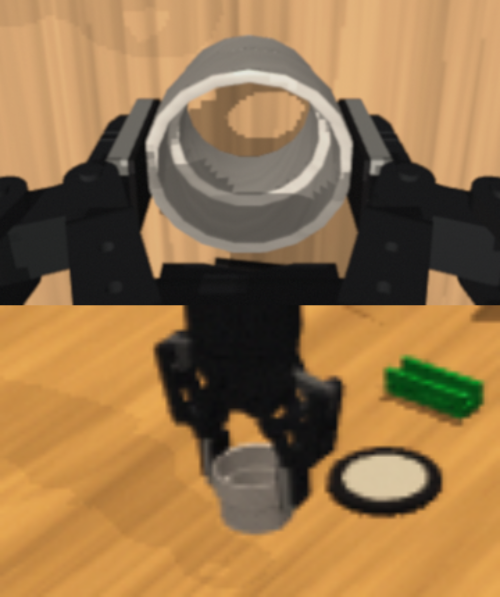

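The adapter is held level by its collar. I'll carry it towards the adapter pad and check on the way.

>>> servo_tool:
  increments:
    - [0, 0, 0, 4, 1.5, -1, -1]
    - [0, 0, 0, 8, 3, -2, -1]
    - [0, 0, 0, 12, 4.5, -2.4, -1]
    - [0, 0, 0, 16.5, 6.2, -2.4, -1]
    - [0, 0, 0, 20.5, 7.6, -2.4, -1]

```text
time_s: 6.9
ee_pos: [518.6, 294.3, 175.0]
eef_rot: [-2.22, -2.222, 0.002]
contact_force: [-0.3, 0.1, -1.8]
finger_gap: 54.7
finger_force: 42.8
```

>>> servo_tool:
  increments:
    - [0, 0, 0, 3.2, 1.2, 0, -1]
    - [0, 0, 0, 5.2, 2, 0, -1]
    - [0, 0, 0, 5.2, 2, 0, -1]
    - [0, 0, 0, 5.2, 2, 0, -1]
    - [0, 0, 0, 5.2, 2, 0, -1]

```text
time_s: 7.4
ee_pos: [537.7, 343.3, 175.2]
eef_rot: [-2.221, -2.221, 0.005]
contact_force: [-0.2, 0.2, -0.4]
finger_gap: 55.2
finger_force: 42.9
```

Run:
```python
from h import *
c,s,im=shot("w5");print(s['time_s'],s['ee_pos'],s['eef_rot'],s['finger_gap'])
H,S,V=hsv(im);uv=pix(c,[[540.3,408.9,6]])[0];print(uv)
p,r,h=locate(c,window((S<70)&(V>150),uv,75),uv,'ring');print(p,r)
```

```text
7.4 [537.66482913 343.31353512 175.21568383] [-2.22115068 -2.22120878  0.00455486] 55.1614309448174
[324.09203505 106.74719537]
[540.10795764 409.32291128] 1.0112916461193662
```

>>> servo_tool:
  increments:
    - [0, 0, 0, 4, 0.2, 0, -1]
    - [0, 0, 0, 6.6, 0.28, 0, -1]
    - [0, 0, 0, 6.6, 0.28, 2.5, -1]
    - [0, 0, 0, 6.6, 0.28, 2.5, -1]
    - [0, 0, 0, 6.6, 0.28, 2.5, -1]

```text
time_s: 7.95
ee_pos: [540.6, 409.0, 150.8]
eef_rot: [-2.222, -2.221, 0.005]
contact_force: [0.2, 0.5, -0.9]
finger_gap: 55.1
finger_force: 42.9
```

>>> servo_tool:
  increments:
    - [0, 0, 0, 0, 0, 2, -1]
    - [0, 0, 0, 0, 0, 4, -1]
    - [0, 0, 0, 0, 0, 5, -1]
    - [0, 0, 0, 0, 0, 5.5, -1]
    - [0, 0, 0, 0, 0, 5.5, -1]

```text
time_s: 8.45
ee_pos: [541.3, 410.0, 96.5]
eef_rot: [-2.221, -2.222, 0.001]
contact_force: [0.9, 0.2, -1.5]
finger_gap: 54.8
finger_force: 42.9
```

>>> servo_tool:
  increments:
    - [0, 0, 0, -0.05, -0.05, 0.2, -1]
    - [0, 0, 0, -0.05, -0.05, 0.35, -1]
    - [0, 0, 0, -0.05, -0.05, 0.5, -1]
    - [0, 0, 0, -0.05, -0.05, 0.5, -1]
    - [0, 0, 0, -0.05, -0.05, 0.5, -1]

```text
time_s: 8.95
ee_pos: [540.7, 410.2, 91.5]
eef_rot: [2.22, 2.222, 0.0]
contact_force: [-0.8, 0.2, -1.9]
finger_gap: 54.8
finger_force: 42.9
```

>>> servo_tool:
  increments:
    - [0, 0, 0, 0, 0, 0.05, -1]
    - [0, 0, 0, 0, 0, 0.1, -1]
    - [0, 0, 0, 0, 0, 0.15, -1]
    - [0, 0, 0, 0, 0, 0.15, -1]
    - [0, 0, 0, 0, 0, 0.15, -1]

```text
time_s: 9.45
ee_pos: [540.7, 410.2, 90.6]
eef_rot: [-2.221, -2.222, -0.001]
contact_force: [-2.4, -2.2, 4.7]
finger_gap: 55.1
finger_force: 43.3
```

Contact felt. I'll release and rise.

>>> servo_tool:
  increments:
    - [0, 0, 0, 0, 0, 0, 1]
    - [0, 0, 0, 0, 0, 0, 1]
    - [0, 0, 0, 0, 0, 0, 1]
    - [0, 0, 0, 0, 0, 0, 1]
    - [0, 0, 0, 0, 0, 0, 1]

```text
time_s: 9.95
ee_pos: [540.7, 410.0, 89.7]
eef_rot: [-2.221, -2.222, 0.0]
contact_force: [0.9, 0.2, 0.4]
finger_gap: 85.4
finger_force: 0.0
```

>>> servo_tool:
  increments:
    - [0, 0, 0, 0, 0, -2, 1]
    - [0, 0, 0, 0, 0, -5, 1]
    - [0, 0, 0, 0, 0, -9, 1]
    - [0, 0, 0, 0, 0, -13, 1]
    - [0, 0, 0, 0, 0, -13, 1]

```text
time_s: 10.45
ee_pos: [543.2, 412.0, 227.9]
eef_rot: [2.219, 2.221, 0.021]
contact_force: [0.8, 0.1, 0.1]
finger_gap: 85.4
finger_force: 0.0
```

Run:
```python
from h import *
c,s,im=shot("w6");print(s['time_s'],s['ee_pos'],s['eef_rot'],s['finger_gap'])
uv=pix(c,[[540.3,409.1,6],[540.3,409.1,46]]);print(uv)
u=uv[0].astype(int)
sc=[pix(c,circ(r,z)+[540.3,409.1,0]).round().astype(int) for r,z in((29,46),(45,6))]
H,S,V=hsv(im)
M['adp']=M['adapter']+[0,0,6]
for q in sc: cv2.polylines(im,[q.reshape(-1,1,2)],True,(0,0,255),1)
cv2.imwrite("pics/p1.png",cv2.resize(im[u[1]-80:u[1]+100,u[0]-120:u[0]+120],None,fx=3,fy=3))
```

```text
10.45 [543.2278093  411.98835708 227.90794856] [2.21923035 2.22087624 0.02117199] 85.42073597667999
[[313.17956676 188.15202821]
 [312.91469939 201.85055253]]
```

View pics/p1.png

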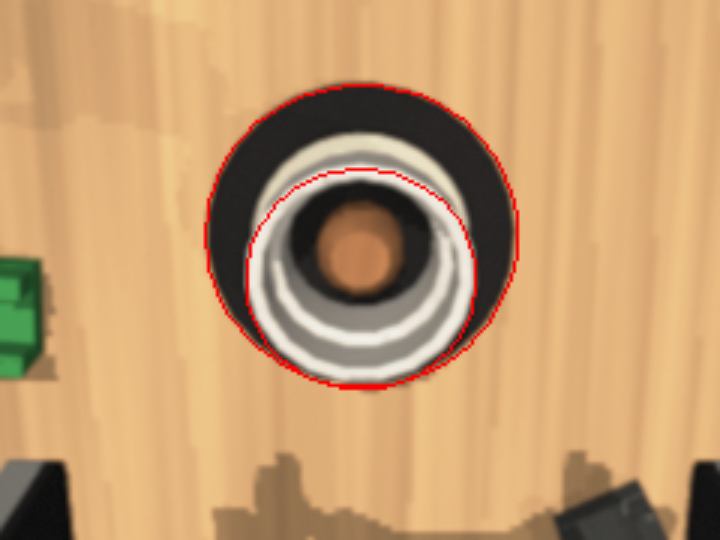

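The adapter is seated over its post, concentric to about 1 mm. Next is the filter cell at (628,-96).

>>> servo_tool:
  increments:
    - [0, 0, 0, -4.7, 0.8, 0.3, 1]
    - [0, 0, 0, -9.4, 1.6, 0.6, 1]
    - [0, 0, 0, -14.1, 2.3, 0.9, 1]
    - [0, 0, 0, -18.8, 3.1, 1.2, 1]
    - [0, 0, 0, -23.5, 3.9, 1.5, 1]

```text
time_s: 11.0
ee_pos: [579.1, 173.1, 203.4]
eef_rot: [-2.219, -2.222, 0.003]
contact_force: [1.1, 0.4, 0.0]
finger_gap: 85.4
finger_force: 0.0
```

>>> servo_tool:
  increments:
    - [0, 0, 0, -4.7, 0.8, 0.3, 1]
    - [0, 0, 0, -9.4, 1.6, 0.6, 1]
    - [0, 0, 0, -14.1, 2.3, 0.9, 1]
    - [0, 0, 0, -18.8, 3.1, 1.2, 1]
    - [0, 0, 0, -23.5, 3.9, 1.5, 1]

```text
time_s: 11.5
ee_pos: [618.3, -61.7, 188.4]
eef_rot: [-2.219, -2.221, 0.002]
contact_force: [0.6, 0.6, -0.7]
finger_gap: 85.7
finger_force: 0.0
```

>>> servo_tool:
  increments:
    - [0, 0, 0, -3.8, 0.7, 1, 1]
    - [0, 0, 0, -3.8, 0.7, 1, 1]
    - [0, 0, 0, -3.8, 0.7, 1, 1]
    - [0, 0, 0, -3.8, 0.7, 1, 1]
    - [0, 0, 0, -3.8, 0.7, 1, 1]

```text
time_s: 12.0
ee_pos: [626.0, -96.3, 179.9]
eef_rot: [-2.218, -2.224, 0.0]
contact_force: [0.2, 1.5, 0.4]
finger_gap: 85.3
finger_force: 0.0
```

Run:
```python
from h import *
c,s,im=shot("w7");print(s['time_s'],s['ee_pos'],s['eef_rot'])
H,S,V=hsv(im);uv=pix(c,[[628.1,-96.2,10]])[0];print(uv)
p,r,h=locate(c,window(V<100,uv,70),uv,'filter');print(p,r,to_tool([*p,74]))
```

```text
12.0 [625.95767992 -96.34521066 179.85466015] [-2.21796094e+00 -2.22430432e+00  5.84335177e-05]
[322.4638434  201.01816798]
[628.28788818 -96.91200993] 0.9700352272284816 [-0.06366637  0.21821087 10.60838518]
```

>>> servo_tool:
  increments:
    - [0, 0, 0, -0.05, 0.22, 3, 1]
    - [0, 0, 0, -0.05, 0.22, 7, 1]
    - [0, 0, 0, -0.05, 0.22, 10, 1]
    - [0, 0, 0, -0.05, 0.22, 10.6, 1]
    - [0, 0, 0, -0.05, 0.22, 10.6, 1]
  grip_force: 25

```text
time_s: 12.55
ee_pos: [627.6, -97.3, 73.1]
eef_rot: [-2.218, -2.222, 0.002]
contact_force: [-0.1, 0.5, 0.4]
finger_gap: 85.0
finger_force: 0.0
```

>>> servo_tool:
  increments:
    - [0, 0, 0, 0, 0, 0, 0.4]
    - [0, 0, 0, 0, 0, 0, 0.4]
    - [0, 0, 0, 0, 0, 0, 0.1]
    - [0, 0, 0, 0, 0, 0, 0]
    - [0, 0, 0, 0, 0, 0, 0]

```text
time_s: 13.05
ee_pos: [629.9, -98.4, 76.7]
eef_rot: [2.218, 2.22, 0.005]
contact_force: [-0.3, 1.7, 5.8]
finger_gap: 61.0
finger_force: 28.0
```

>>> servo_tool:
  increments:
    - [0, 0, 0, 0, 0, 0, 0]
    - [0, 0, 0, 0, 0, 0, 0]
    - [0, 0, 0, 0, 0, 0, 0]
    - [0, 0, 0, 0, 0, 0, 0]
    - [0, 0, 0, 0, 0, 0, 0]

```text
time_s: 13.55
ee_pos: [629.9, -98.4, 76.7]
eef_rot: [2.218, 2.22, 0.005]
contact_force: [-0.3, 0.2, 6.3]
finger_gap: 60.6
finger_force: 28.0
```

>>> servo_tool:
  increments:
    - [0, 0, 0, 0, 0, -0.5, 0]
    - [0, 0, 0, 0, 0, -2, 0]
    - [0, 0, 0, 0, 0, -4, 0]
    - [0, 0, 0, 0, 0, -6, 0]
    - [0, 0, 0, 0, 0, -8, 0]

```text
time_s: 14.05
ee_pos: [628.0, -98.5, 154.8]
eef_rot: [-2.221, -2.222, 0.0]
contact_force: [0.8, 0.0, -0.7]
finger_gap: 60.9
finger_force: 27.6
```

>>> servo_tool:
  increments:
    - [0, 0, 0, 0, 0, -2, 0]
    - [0, 0, 0, 0, 0, -2, 0]
    - [0, 0, 0, 0, 0, -2, 0]
    - [0, 0, 0, 0, 0, -2, 0]
    - [0, 0, 0, 0, 0, -2, 0]

```text
time_s: 14.55
ee_pos: [627.4, -98.2, 172.2]
eef_rot: [-2.219, -2.221, 0.003]
contact_force: [-0.5, -0.7, -1.4]
finger_gap: 60.4
finger_force: 27.6
```

Run:
```python
from h import *
c,s,im=shot("w8");print(s['time_s'],s['ee_pos'],s['eef_rot'],s['finger_gap'],s['contact_force'])
cv2.imwrite("pics/g2.png",cv2.resize(im[150:380,140:500],(720,460)))
H,S,V=hsv(im);uv=pix(c,[s['ee_pos']+[0,0,-56.7]])[0];print(uv)
```

```text
14.55 [627.39620337 -98.22607766 172.22239215] [-2.21885631 -2.22058449  0.00280223] 60.44365085389445 [-0.48261229 -0.71087938 -1.3864155 ]
[320.16953059 284.20628338]
```

View pics/g2.png

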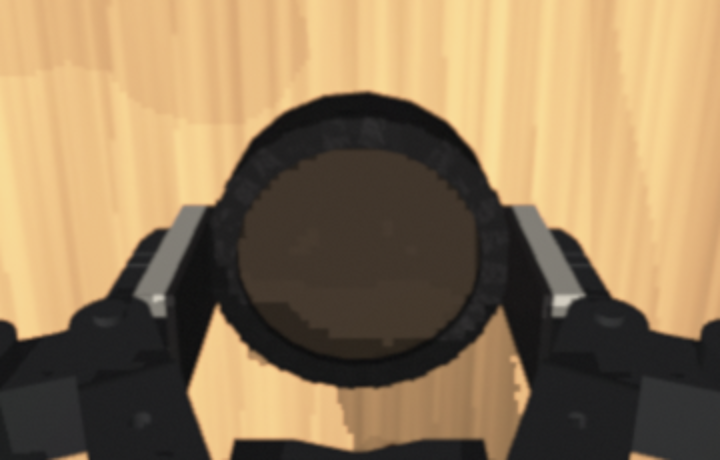

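Run:
```python
from h import *
import pickle
from scipy.optimize import least_squares
c,s=pickle.load(open("w8.pkl","rb"))
meas=np.array([246.5,394,196,343.5])
def f(q):
    P=pix(c,M['filter']+s['ee_pos']+q);return np.array([P[:,0].min(),P[:,0].max(),P[:,1].min(),P[:,1].max()])-meas
r=least_squares(f,[0,0,-76.]);print(r.x,f(r.x))
```

```text
[ 1.23088590e-02 -2.78981743e-02 -7.90244487e+01] [-0.48176613  0.48131615  0.5235032  -0.52216688]
```

The cell is gripped centred and level. I'll carry it towards the filter pad.

>>> servo_tool:
  increments:
    - [0, 0, 0, 2.5, -1.6, 0, 0]
    - [0, 0, 0, 6, -3.8, 0, 0]
    - [0, 0, 0, 9.7, -6.2, 0, 0]
    - [0, 0, 0, 13.4, -8.6, 0, 0]
    - [0, 0, 0, 17.1, -10.9, 0, 0]

```text
time_s: 15.1
ee_pos: [517.6, 73.6, 173.2]
eef_rot: [-2.221, -2.221, 0.001]
contact_force: [0.2, 0.4, -0.9]
finger_gap: 60.6
finger_force: 27.6
```

>>> servo_tool:
  increments:
    - [0, 0, 0, 3.7, -2.4, 0, 0]
    - [0, 0, 0, 7.4, -4.8, 0, 0]
    - [0, 0, 0, 10.5, -6.8, 0, 0]
    - [0, 0, 0, 12.2, -7.8, 0, 0]
    - [0, 0, 0, 12.2, -7.8, 0, 0]

```text
time_s: 15.6
ee_pos: [439.3, 196.4, 173.5]
eef_rot: [-2.215, -2.227, 0.002]
contact_force: [0.0, -0.5, -2.1]
finger_gap: 60.5
finger_force: 27.7
```

Run:
```python
from h import *
c,s,im=shot("w9");print(s['time_s'],s['ee_pos'],s['eef_rot'],s['finger_gap'])
H,S,V=hsv(im);uv=pix(c,[[440.4,258.2,6]])[0];print(uv)
p,r,h=locate(c,window((S<70)&(V>150),uv,70),uv,'felt66');print(p,r,h[:,0].min(0),h[:,0].max(0),to_tool([*p,172]))
```

```text
15.6 [439.31871448 196.37599423 173.47779134] [-2.21490819e+00 -2.22655274e+00  1.50724858e-03] 60.51832896982452
[322.0045781  113.19082058]
[440.74085031 258.58967513] 1.0169245568119443 [272.  59.] [373. 162.] [6.32755292 0.07247941 0.15208153]
```

>>> servo_tool:
  increments:
    - [0, 0, 0, 3.5, 0.1, 0, 0]
    - [0, 0, 0, 6.3, 0.12, 0, 0]
    - [0, 0, 0, 6.3, 0.12, 1.5, 0]
    - [0, 0, 0, 6.3, 0.12, 3.5, 0]
    - [0, 0, 0, 6.3, 0.12, 5, 0]

```text
time_s: 16.15
ee_pos: [442.7, 256.5, 122.6]
eef_rot: [2.222, 2.221, -0.002]
contact_force: [0.7, 0.0, -1.8]
finger_gap: 60.3
finger_force: 27.7
```

>>> servo_tool:
  increments:
    - [0, 0, 0, 0, 0, 1.2, 0]
    - [0, 0, 0, 0, 0, 2.2, 0]
    - [0, 0, 0, 0, 0, 3, 0]
    - [0, 0, 0, 0, 0, 3, 0]
    - [0, 0, 0, 0, 0, 3, 0]

```text
time_s: 16.65
ee_pos: [442.4, 257.5, 94.1]
eef_rot: [2.221, 2.222, 0.0]
contact_force: [0.7, -0.3, -1.1]
finger_gap: 60.8
finger_force: 27.7
```

Run:
```python
from h import *
P=[];R=[]
for i in range(6):
    env.grab_frame("wrist"); s=env.sense();P.append(s['ee_pos']);R.append(s['joints'])
print(np.array(P).round(1))
```

```text
[[442.6 257.7  94.4]
 [442.7 257.8  94.6]
 [442.7 257.8  94.6]
 [442.6 257.8  94.6]
 [442.5 257.8  94.5]
 [442.4 257.7  94.4]]
```

Run:
```python
from h import *
c,s,im=shot("w10")
cv2.imwrite("pics/g3.png",cv2.resize(im[130:400,130:510],(760,540),interpolation=cv2.INTER_CUBIC))
e=s['ee_pos']
for nm,P in (("cell",M['filter']+e+[0,0,-79]),("pad@440.7,258.6",circ(45,6)+[440.7,258.6,0]),("felt",circ(33,6)+[440.7,258.6,0])):
    P=pix(c,P);print(nm,P.min(0),P.max(0))
```

```text
cell [245.35668944 196.54854537] [393.83466787 343.02058686]
pad@440.7,258.6 [225.26892557 159.6043149 ] [406.58088818 325.5897601 ]
felt [249.56311504 184.85511922] [382.31753556 306.2664028 ]
```

View pics/g3.png

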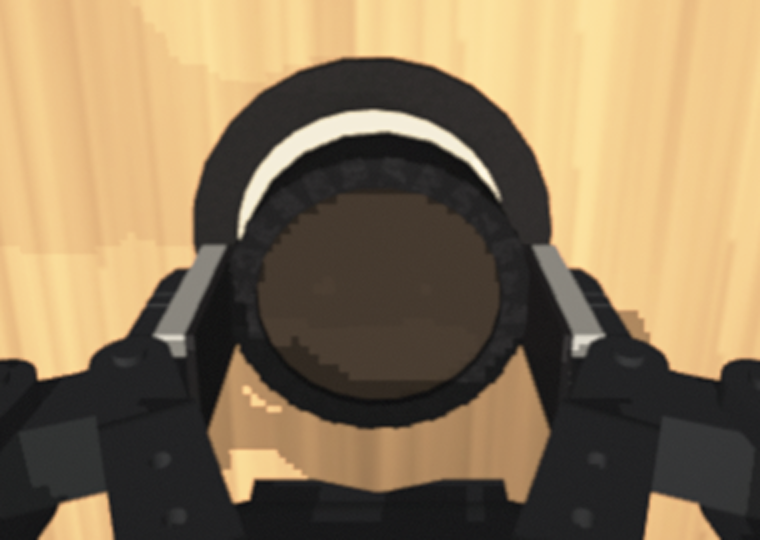

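The pad outline is centred at column 316 and the cell at 319.7, so the cell is 1.8 mm too far in +X. I'll correct that and lower it.

>>> servo_tool:
  increments:
    - [0, 0, 0, 0.1, -0.18, 0.2, 0]
    - [0, 0, 0, 0.1, -0.18, 0.4, 0]
    - [0, 0, 0, 0.1, -0.18, 0.6, 0]
    - [0, 0, 0, 0.1, -0.18, 0.7, 0]
    - [0, 0, 0, 0.1, -0.18, 0.7, 0]

```text
time_s: 17.5
ee_pos: [440.2, 258.4, 86.6]
eef_rot: [-2.22, -2.222, 0.001]
contact_force: [0.0, 0.0, -1.5]
finger_gap: 60.5
finger_force: 27.7
```

>>> servo_tool:
  increments:
    - [0, 0, 0, 0, 0, 0.05, 0]
    - [0, 0, 0, 0, 0, 0.1, 0]
    - [0, 0, 0, 0, 0, 0.15, 0]
    - [0, 0, 0, 0, 0, 0.15, 0]
    - [0, 0, 0, 0, 0, 0.15, 0]

```text
time_s: 18.0
ee_pos: [440.4, 258.5, 85.4]
eef_rot: [2.221, 2.222, 0.0]
contact_force: [0.2, 0.0, -0.9]
finger_gap: 60.8
finger_force: 27.7
```

>>> servo_tool:
  increments:
    - [0, 0, 0, 0, 0, 0.03, 0]
    - [0, 0, 0, 0, 0, 0.06, 0]
    - [0, 0, 0, 0, 0, 0.1, 0]
    - [0, 0, 0, 0, 0, 0.1, 0]
    - [0, 0, 0, 0, 0, 0.1, 0]

```text
time_s: 18.5
ee_pos: [440.4, 258.5, 84.4]
eef_rot: [-2.221, -2.222, 0.0]
contact_force: [0.0, 0.4, -1.6]
finger_gap: 60.9
finger_force: 27.7
```

>>> servo_tool:
  increments:
    - [0, 0, 0, 0, 0, 0.03, 0]
    - [0, 0, 0, 0, 0, 0.06, 0]
    - [0, 0, 0, 0, 0, 0.08, 0]
    - [0, 0, 0, 0, 0, 0.08, 0]
    - [0, 0, 0, 0, 0, 0.08, 0]

```text
time_s: 19.0
ee_pos: [440.4, 258.5, 83.6]
eef_rot: [2.221, 2.222, 0.0]
contact_force: [-0.7, -0.6, -1.4]
finger_gap: 60.7
finger_force: 27.7
```

>>> servo_tool:
  increments:
    - [0, 0, 0, 0, 0, 0.03, 0]
    - [0, 0, 0, 0, 0, 0.06, 0]
    - [0, 0, 0, 0, 0, 0.1, 0]
    - [0, 0, 0, 0, 0, 0.1, 0]
    - [0, 0, 0, 0, 0, 0.1, 0]

```text
time_s: 19.5
ee_pos: [440.4, 258.5, 82.8]
eef_rot: [2.221, 2.222, 0.0]
contact_force: [-0.4, -0.7, 0.6]
finger_gap: 60.7
finger_force: 27.8
```

>>> servo_tool:
  increments:
    - [0, 0, 0, 0, 0, 0.03, 0]
    - [0, 0, 0, 0, 0, 0.05, 0]
    - [0, 0, 0, 0, 0, 0.08, 0]
    - [0, 0, 0, 0, 0, 0.08, 0]
    - [0, 0, 0, 0, 0, 0.08, 0]

```text
time_s: 20.0
ee_pos: [440.4, 258.5, 82.7]
eef_rot: [2.221, 2.222, 0.001]
contact_force: [-2.6, -1.8, 7.5]
finger_gap: 60.5
finger_force: 28.5
```

>>> servo_tool:
  increments:
    - [0, 0, 0, 0, 0, 0, 0.5]
    - [0, 0, 0, 0, 0, 0, 0.7]
    - [0, 0, 0, 0, 0, 0, 1]
    - [0, 0, 0, 0, 0, 0, 1]
    - [0, 0, 0, 0, 0, 0, 1]

```text
time_s: 20.5
ee_pos: [440.4, 258.5, 81.7]
eef_rot: [-2.221, -2.222, 0.0]
contact_force: [0.1, -0.0, -0.1]
finger_gap: 85.2
finger_force: 0.0
```

>>> servo_tool:
  increments:
    - [0, 0, 0, 0, 0, -1, 1]
    - [0, 0, 0, 0, 0, -4, 1]
    - [0, 0, 0, 0, 0, -8, 1]
    - [0, 0, 0, 0, 0, -11, 1]
    - [0, 0, 0, 0, 0, -11, 1]

```text
time_s: 21.0
ee_pos: [443.0, 260.0, 197.4]
eef_rot: [2.219, 2.22, 0.016]
contact_force: [1.3, 0.4, 0.1]
finger_gap: 85.0
finger_force: 0.0
```

Run:
```python
from h import *
c,s,im=shot("w11");print(s['time_s'],s['ee_pos'],s['eef_rot'],s['finger_gap'])
u=pix(c,[[440.6,258.6,6]])[0].astype(int)
for r,z in((31,26),(45,6)): cv2.polylines(im,[pix(c,circ(r,z)+[440.6,258.6,0]).round().astype(int).reshape(-1,1,2)],True,(0,0,255),1)
cv2.imwrite("pics/p2.png",cv2.resize(im[u[1]-80:u[1]+80,u[0]-100:u[0]+100],None,fx=3,fy=3))
```

```text
21.0 [442.97751196 260.02221011 197.39434579] [2.21870628 2.22040256 0.01593156] 84.96790271156746
```

View pics/p2.png

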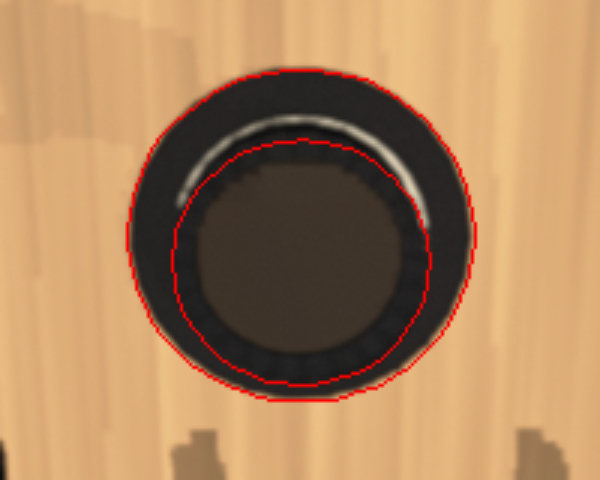

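The filter cell is centred within about 1 mm: the felt crescent is symmetric at (180,205) and (428,225). Next is the knob.

>>> servo_tool:
  increments:
    - [0, 0, 0, -4.5, 1.7, 0, 1]
    - [0, 0, 0, -9, 3.4, 0, 1]
    - [0, 0, 0, -13.5, 5.1, 0, 1]
    - [0, 0, 0, -18, 6.8, 0, 1]
    - [0, 0, 0, -22.5, 8.5, 0, 1]

```text
time_s: 21.55
ee_pos: [525.1, 31.8, 190.7]
eef_rot: [-2.219, -2.222, 0.002]
contact_force: [1.2, 0.0, 0.3]
finger_gap: 85.7
finger_force: 0.0
```

>>> servo_tool:
  increments:
    - [0, 0, 0, -4.5, 1.7, 0, 1]
    - [0, 0, 0, -9, 3.4, 0, 1]
    - [0, 0, 0, -13.5, 5.1, 0, 1]
    - [0, 0, 0, -18, 6.8, 0, 1]
    - [0, 0, 0, -22.5, 8.5, 0, 1]

```text
time_s: 22.05
ee_pos: [610.3, -193.1, 190.3]
eef_rot: [-2.219, -2.22, 0.002]
contact_force: [0.6, 0.6, 0.6]
finger_gap: 85.2
finger_force: 0.0
```

>>> servo_tool:
  increments:
    - [0, 0, 0, -4, 1.5, 0.8, 1]
    - [0, 0, 0, -7.8, 3, 1.5, 1]
    - [0, 0, 0, -7.8, 3, 1.5, 1]
    - [0, 0, 0, -7.8, 3, 1.5, 1]
    - [0, 0, 0, -7.8, 3, 1.5, 1]

```text
time_s: 22.55
ee_pos: [640.2, -268.3, 176.0]
eef_rot: [-2.218, -2.222, 0.001]
contact_force: [0.3, 0.3, -0.0]
finger_gap: 85.4
finger_force: 0.0
```

Run:
```python
from h import *
c,s,im=shot("w12");print(s['time_s'],s['ee_pos'],s['eef_rot'])
H,S,V=hsv(im);uv=pix(c,[[643.3,-267.8,15]])[0];print(uv)
x,y=map(int,uv)
b=blob(window((V<160)&(H<13)&(S>100),uv,45),uv)
p,r,h=locate(c,window((V<160)&(H<13)&(S>100),uv,45),uv,'knob');print(p,r,h[:,0].min(0),h[:,0].max(0))
cv2.polylines(im,[b],True,(0,255,0),1)
cv2.imwrite("pics/k1.png",cv2.resize(im[y-60:y+60,x-75:x+75],None,fx=4,fy=4))
```

```text
22.55 [ 640.17625625 -268.30773789  176.00723548] [-2.21824432e+00 -2.22156184e+00  8.12973897e-04]
[324.34980565 204.5834447 ]
[ 643.37456666 -268.02325124] 0.8374684061053129 [303. 179.] [346. 225.]Traceback (most recent call last):
  File "<stdin>", line 7, in <module>
cv2.error: OpenCV(4.12.0) /io/opencv/modules/imgproc/src/drawing.cpp:2458: error: (-215:Assertion failed) p.checkVector(2, CV_32S) >= 0 in function 'polylines'
```

>>> servo_tool:
  increments:
    - [0, 0, 0, 0.03, 0.32, 3, 1]
    - [0, 0, 0, 0.03, 0.32, 7, 1]
    - [0, 0, 0, 0.03, 0.32, 9.5, 1]
    - [0, 0, 0, 0.03, 0.32, 10.05, 1]
    - [0, 0, 0, 0.03, 0.32, 10.05, 1]
  grip_force: 30

```text
time_s: 23.1
ee_pos: [643.6, -267.6, 76.1]
eef_rot: [-2.218, -2.223, 0.001]
contact_force: [0.9, 1.0, 0.5]
finger_gap: 85.5
finger_force: 0.0
```

>>> servo_tool:
  increments:
    - [0, 0, 0, 0, 0, 0, -0.1]
    - [0, 0, 0, 0, 0, 0, -0.1]
    - [0, 0, 0, 0, 0, 0, -0.1]
    - [0, 0, 0, 0, 0, 0, -0.6]
    - [0, 0, 0, 0, 0, 0, -0.6]

```text
time_s: 23.6
ee_pos: [644.6, -269.4, 77.9]
eef_rot: [2.219, 2.221, 0.002]
contact_force: [-1.1, 1.0, 5.6]
finger_gap: 29.3
finger_force: 29.4
```

>>> servo_tool:
  increments:
    - [0, 0, 0, 0, 0, 0, -0.6]
    - [0, 0, 0, 0, 0, 0, -0.6]
    - [0, 0, 0, 0, 0, 0, -0.6]
    - [0, 0, 0, 0, 0, 0, -0.6]
    - [0, 0, 0, 0, 0, 0, -0.6]

```text
time_s: 24.1
ee_pos: [644.6, -269.4, 77.9]
eef_rot: [2.219, 2.221, 0.002]
contact_force: [-0.4, 0.9, 5.7]
finger_gap: 29.5
finger_force: 29.4
```

>>> servo_tool:
  increments:
    - [0, 0, 0, 0, 0, -1, -0.6]
    - [0, 0, 0, 0, 0, -4, -0.6]
    - [0, 0, 0, 0, 0, -8, -0.6]
    - [0, 0, 0, 0, 0, -10, -0.6]
    - [0, 0, 0, -0.6, -2, -10, -0.6]

```text
time_s: 24.6
ee_pos: [627.8, -275.2, 181.5]
eef_rot: [2.211, 2.218, 0.007]
contact_force: [0.6, -0.3, -0.9]
finger_gap: 29.1
finger_force: 29.9
```

>>> servo_tool:
  increments:
    - [0, 0, 0, -1.2, -4, 0, -0.6]
    - [0, 0, 0, -2.4, -8, 0, -0.6]
    - [0, 0, 0, -3.6, -12, 0, -0.6]
    - [0, 0, 0, -5, -16, 0, -0.6]
    - [0, 0, 0, -5.5, -18, 0, -0.6]

```text
time_s: 25.1
ee_pos: [440.6, -330.8, 176.5]
eef_rot: [-2.222, -2.218, 0.002]
contact_force: [0.7, -0.2, -1.1]
finger_gap: 29.5
finger_force: 29.9
```

Run:
```python
from h import *
env.grab_frame("wrist");env.grab_frame("wrist")
c,s,im=shot("w13");print(s['time_s'],s['ee_pos'],s['eef_rot'],s['finger_gap'])
H,S,V=hsv(im);uv=pix(c,[[443.6,-270.2,6]])[0];print(uv)
p,r,h=locate(c,window((S<70)&(V>150),uv,45),uv,'felt36');print(p,r,to_tool([*p,172]))
e=s['ee_pos']
print("knob pred",pix(c,[e+[0,0,-78],e+[0,0,-63],e+[0,0,-45]]))
cv2.imwrite("pics/k2.png",cv2.resize(im[60:380,140:500],(720,640)) [:600])
```

```text
25.2 [ 440.95242432 -330.83691592  176.62108207] [-2.22361578e+00 -2.21667647e+00  1.26324233e-03] 29.346012619874426
[323.68860797 114.93396371]
[ 444.35604317 -270.01431422] 0.9582211585073983 [6.06845475 0.13663381 0.48137913]
knob pred [[319.97870432 260.44547918]
 [320.00666101 276.65386835]
 [320.04809174 300.70416642]]
```

View pics/k2.png

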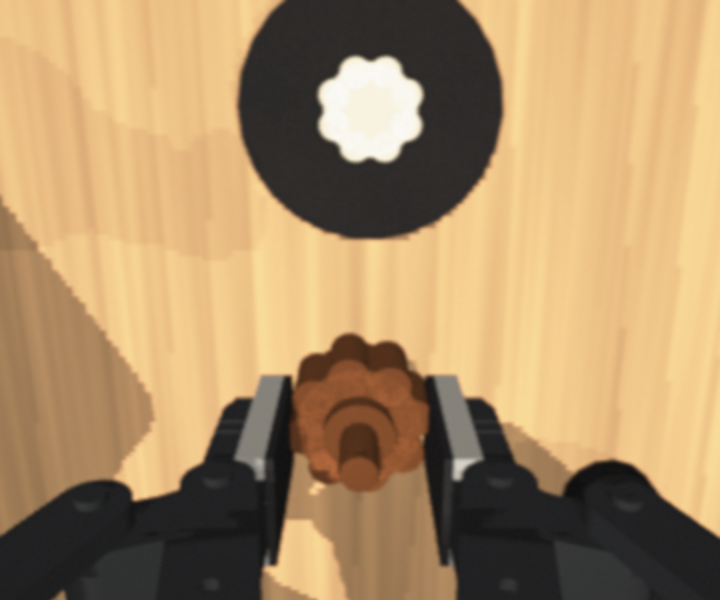

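>>> servo_tool:
  increments:
    - [0, 0, 0, 3.5, 0.1, 0, -0.6]
    - [0, 0, 0, 6, 0.14, 1, -0.6]
    - [0, 0, 0, 6, 0.14, 4, -0.6]
    - [0, 0, 0, 6, 0.14, 7, -0.6]
    - [0, 0, 0, 6, 0.14, 8.1, -0.6]

```text
time_s: 25.75
ee_pos: [445.3, -268.6, 92.9]
eef_rot: [-2.215, -2.222, 0.001]
contact_force: [-1.3, 0.4, -1.4]
finger_gap: 29.1
finger_force: 30.0
```

Run:
```python
from h import *
for i in range(4): env.grab_frame("wrist")
c,s,im=shot("w14");print(s['time_s'],s['ee_pos'],s['eef_rot'],s['finger_gap'])
H,S,V=hsv(im);uv=pix(c,[[444.3,-270,6]])[0];print(uv,to_tool([444.35,-270.5,84]))
for r,z,cc in((45,6,(0,0,255)),(18,6,(255,0,0))): cv2.polylines(im,[pix(c,circ(r,z)+[444.35,-270,0]).round().astype(int).reshape(-1,1,2)],True,cc,1)
cv2.polylines(im,[pix(c,circ(16,-64)+s['ee_pos']).round().astype(int).reshape(-1,1,2)],True,(0,255,0),1)
cv2.imwrite("pics/k3.png",cv2.resize(im[130:380,160:480],(768,600)))
```

```text
25.95 [ 446.46567329 -270.45952291   95.96429022] [2.21931674e+00 2.22209892e+00 5.62892545e-04] 29.385585188179462
[315.10697038 248.24060027] [ 0.03146466 -0.23758356  1.25202262]
```

View pics/k3.png

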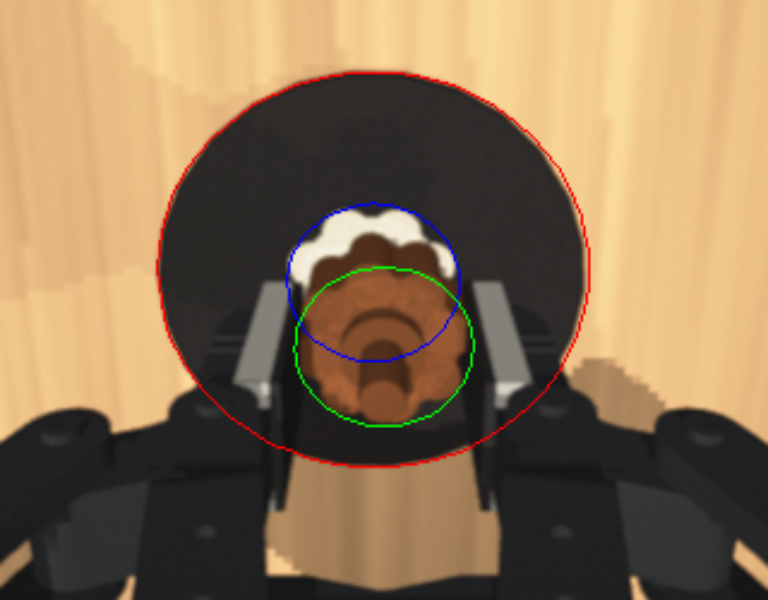

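The knob sits slightly to +X, and its lobes are about 13° off the felt's. I'll correct both, then lower it.

>>> servo_tool:
  increments:
    - [0, 0, -6, -0.01, -0.22, 0.3, -0.6]
    - [0, 0, -13, -0.01, -0.22, 0.6, -0.6]
    - [0, 0, -13, -0.01, -0.22, 0.8, -0.6]
    - [0, 0, -13, -0.01, -0.22, 0.9, -0.6]
    - [0, 0, -13, -0.01, -0.22, 0.9, -0.6]

```text
time_s: 26.5
ee_pos: [443.6, -270.6, 86.9]
eef_rot: [1.956, 2.457, 0.0]
contact_force: [0.1, -0.2, -1.5]
finger_gap: 29.4
finger_force: 30.0
```

>>> servo_tool:
  increments:
    - [0, 0, 0, 0, 0, 0.05, -0.6]
    - [0, 0, 0, 0, 0, 0.1, -0.6]
    - [0, 0, 0, 0, 0, 0.15, -0.6]
    - [0, 0, 0, 0, 0, 0.15, -0.6]
    - [0, 0, 0, 0, 0, 0.15, -0.6]

```text
time_s: 27.0
ee_pos: [443.2, -270.3, 84.8]
eef_rot: [-1.955, -2.459, 0.0]
contact_force: [0.0, -0.1, -1.2]
finger_gap: 29.4
finger_force: 30.0
```

>>> servo_tool:
  increments:
    - [0, 0, 0, 0, 0, 0.05, -0.6]
    - [0, 0, 0, 0, 0, 0.1, -0.6]
    - [0, 0, 0, 0, 0, 0.15, -0.6]
    - [0, 0, 0, 0, 0, 0.15, -0.6]
    - [0, 0, 0, 0, 0, 0.15, -0.6]

```text
time_s: 27.5
ee_pos: [443.2, -270.3, 83.9]
eef_rot: [1.955, 2.459, 0.0]
contact_force: [-2.1, 1.5, 5.2]
finger_gap: 29.7
finger_force: 30.5
```

>>> servo_tool:
  increments:
    - [0, 0, 0, 0, 0, -0.2, -0.6]
    - [0, 0, 0, -0.02, 0.1, -0.2, -0.6]
    - [0, 0, 0, -0.02, 0.1, -0.2, -0.6]
    - [0, 0, 0, -0.02, 0.1, -0.1, -0.6]
    - [0, 0, 0, -0.02, 0.1, 0, -0.6]

```text
time_s: 28.0
ee_pos: [444.3, -270.3, 83.8]
eef_rot: [1.955, 2.459, 0.0]
contact_force: [-3.3, 2.2, 12.6]
finger_gap: 29.0
finger_force: 31.0
```

>>> servo_tool:
  increments:
    - [0, 0, 0, 0, 0, 0.02, -0.6]
    - [0, 0, 0, 0, 0, 0.02, -0.6]
    - [0, 0, 0, 0, 0, 0.02, -0.6]
    - [0, 0, 0, 0, 0, 0.02, -0.6]
    - [0, 0, 0, 0, 0, 0.02, -0.6]

```text
time_s: 28.5
ee_pos: [444.2, -270.3, 83.8]
eef_rot: [1.954, 2.459, 0.0]
contact_force: [-1.9, 1.2, 6.2]
finger_gap: 29.1
finger_force: 30.7
```

Now (444.2,-270.3). I'll release, rise and check by numbers.

>>> servo_tool:
  increments:
    - [0, 0, 0, 0, 0, 0, 0]
    - [0, 0, 0, 0, 0, 0, 0.5]
    - [0, 0, 0, 0, 0, 0, 1]
    - [0, 0, 0, 0, 0, 0, 1]
    - [0, 0, 0, 0, 0, 0, 1]

```text
time_s: 29.0
ee_pos: [444.2, -270.3, 82.9]
eef_rot: [-1.955, -2.459, 0.0]
contact_force: [0.8, 0.3, -0.2]
finger_gap: 85.2
finger_force: 0.0
```

>>> servo_tool:
  increments:
    - [0, 0, 0, 0, 0, -1, 1]
    - [0, 0, 0, 0, 0, -4, 1]
    - [0, 0, 0, 0, 0, -8, 1]
    - [0, 0, 0, 0, 0, -11, 1]
    - [0, 0, 0, 0, 0, -11, 1]

```text
time_s: 29.5
ee_pos: [446.8, -271.8, 198.8]
eef_rot: [1.948, 2.451, 0.002]
contact_force: [0.8, -0.7, 0.6]
finger_gap: 85.2
finger_force: 0.0
```

Run:
```python
from h import *
for i in range(3): env.grab_frame("wrist")
c,s,im=shot("w15");print(s['time_s'],s['ee_pos'],s['eef_rot'],s['finger_gap'])
H,S,V=hsv(im);uv=pix(c,[[444.3,-270.3,15]])[0];print(uv)
M['knobp']=M['knob']+[0,0,6]
br=(H<13)&(S>110)&(V<170)
p,r,h=locate(c,window(br,uv,45),uv,'knobp');print('knob',p,r)
dark=(V<75)
m=window(dark|br|((S<70)&(V>150)),uv,85);p,r,h=locate(c,m,uv,'disc90');print('pad',p,r)
```

```text
29.65 [ 443.93026484 -270.10024683  193.10905985] [-1.95465572e+00 -2.45929516e+00 -2.71620446e-05] 85.51895717748565
[319.63674967 198.19634348]
knob [ 443.81055594 -269.49011012] 0.9102281218051171
pad [ 443.61230706 -269.83995475] 0.9397510680386315
```

The knob is centred within 0.4 mm of its pad. Next is the shoe.

>>> servo_tool:
  increments:
    - [0, 0, 0, 4, 2.46, 0, 1]
    - [0, 0, 0, 8, 4.92, 0, 1]
    - [0, 0, 0, 12, 7.38, 0, 1]
    - [0, 0, 0, 16, 9.84, 0, 1]
    - [0, 0, 0, 20, 12.3, 0, 1]

```text
time_s: 30.2
ee_pos: [518.2, -45.9, 191.5]
eef_rot: [-1.953, -2.457, 0.003]
contact_force: [0.6, -1.0, -0.3]
finger_gap: 85.2
finger_force: 0.0
```

>>> servo_tool:
  increments:
    - [0, 0, 0, 4, 2.46, 0, 1]
    - [0, 0, 0, 8, 4.92, 0, 1]
    - [0, 0, 0, 12, 7.38, 0, 1]
    - [0, 0, 0, 16, 9.84, 0, 1]
    - [0, 0, 0, 20, 12.3, 0, 1]

```text
time_s: 30.7
ee_pos: [592.9, 176.6, 191.0]
eef_rot: [-1.953, -2.458, 0.005]
contact_force: [1.0, 0.3, 0.4]
finger_gap: 85.6
finger_force: 0.0
```

>>> servo_tool:
  increments:
    - [0, 0, -6, 4, 2.46, 0.5, 1]
    - [0, 0, -13.5, 8, 4.92, 1, 1]
    - [0, 0, -13.5, 10, 6.15, 1.5, 1]
    - [0, 0, -13.5, 10, 6.15, 1.5, 1]
    - [0, 0, -13.5, 10, 6.15, 1.5, 1]

```text
time_s: 31.2
ee_pos: [629.8, 286.3, 175.4]
eef_rot: [-1.65, -2.671, 0.007]
contact_force: [0.5, -0.8, -0.1]
finger_gap: 85.3
finger_force: 0.0
```

```bash
cat >> h.py <<'E'
def fitrect(c,mask,uv,model,z):
    h=blob(mask,np.array(uv));y,sz,_=rectyaw(c,h,z);p,r,h=locate(c,mask,np.array(uv),model,np.radians(y));return p,y,sz,r
E
python3 - <<'E'
from h import *
for i in range(3): env.grab_frame("wrist")
c,s,im=shot("w16");print(s['time_s'],s['ee_pos'],s['eef_rot'],2*np.degrees(np.arctan2(s['eef_rot'][1],s['eef_rot'][0])))
H,S,V=hsv(im);uv=pix(c,[[631.2,287.2,10]])[0];print(uv)
p,y,sz,r=fitrect(c,window((V<115)&(S<90),uv,75),uv,'shoe',22);print(p,y,sz,r,to_tool([*p,76]))
E
```

```text
31.35 [630.64508992 284.78259051 177.70171026] [-1.65382552e+00 -2.67027750e+00  2.12585962e-03] -243.54367087850383
[321.53918714 199.57287573]
[631.54834002 287.80387346] 116.67041 [29.287067 81.080666] 0.9484766798488261 [ 0.24472456  0.20805246 10.21422417]
```

>>> servo_tool:
  increments:
    - [0, 0, -0.2, 0.25, 0.2, 3, 1]
    - [0, 0, -0.2, 0.25, 0.2, 7, 1]
    - [0, 0, -0.2, 0.25, 0.2, 9.5, 1]
    - [0, 0, -0.2, 0.25, 0.2, 10, 1]
    - [0, 0, -0.2, 0.25, 0.2, 10, 1]
  grip_force: 40

```text
time_s: 31.9
ee_pos: [631.3, 288.2, 77.7]
eef_rot: [-1.649, -2.673, 0.002]
contact_force: [-0.3, 0.1, -0.5]
finger_gap: 85.4
finger_force: 0.0
```

>>> servo_tool:
  increments:
    - [0, 0, 0, 0, 0, 0, -0.1]
    - [0, 0, 0, 0, 0, 0, -0.1]
    - [0, 0, 0, 0, 0, 0, -0.1]
    - [0, 0, 0, 0, 0, 0, -0.6]
    - [0, 0, 0, 0, 0, 0, -0.6]

```text
time_s: 32.4
ee_pos: [632.3, 289.7, 79.6]
eef_rot: [1.647, 2.674, 0.003]
contact_force: [-0.8, -0.4, 4.8]
finger_gap: 28.9
finger_force: 42.0
```

>>> servo_tool:
  increments:
    - [0, 0, 0, 0, 0, 0, -0.6]
    - [0, 0, 0, 0, 0, 0, -0.6]
    - [0, 0, 0, 0, 0, 0, -0.6]
    - [0, 0, 0, 0, 0, 0, -0.6]
    - [0, 0, 0, 0, 0, 0, -0.6]

```text
time_s: 32.9
ee_pos: [632.3, 289.7, 79.6]
eef_rot: [1.647, 2.674, 0.003]
contact_force: [-0.7, -0.0, 6.6]
finger_gap: 28.7
finger_force: 42.0
```

>>> servo_tool:
  increments:
    - [0, 0, 0, 0, 0, -1, -0.6]
    - [0, 0, 0, 0, 0, -4, -0.6]
    - [0, 0, 0, 0, 0, -8, -0.6]
    - [0, 0, 0, 0, 0, -10, -0.6]
    - [0, 0, 0, 0, 0, -10, -0.6]

```text
time_s: 33.4
ee_pos: [633.4, 290.2, 182.8]
eef_rot: [1.645, 2.671, 0.01]
contact_force: [1.5, -0.0, -0.6]
finger_gap: 29.2
finger_force: 41.4
```

>>> servo_tool:
  increments:
    - [0, 0, 0, -2, -2.3, 0, -0.6]
    - [0, 0, 0, -5, -5.8, 0, -0.6]
    - [0, 0, 0, -8.2, -9.6, 0, -0.6]
    - [0, 0, 0, -11.4, -13.4, 0, -0.6]
    - [0, 0, 0, -14.6, -17.2, 0, -0.6]

```text
time_s: 33.9
ee_pos: [541.4, 79.9, 176.0]
eef_rot: [-1.645, -2.673, 0.004]
contact_force: [0.7, -0.4, -1.6]
finger_gap: 29.4
finger_force: 41.3
```

>>> servo_tool:
  increments:
    - [0, 0, 0, -3, -3.5, 0, -0.6]
    - [0, 0, 0, -6, -7, 0, -0.6]
    - [0, 0, 0, -9, -10.5, 0, -0.6]
    - [0, 0, 0, -12, -14, 0, -0.6]
    - [0, 0, 0, -15, -17.5, 0, -0.6]

```text
time_s: 34.4
ee_pos: [452.7, -132.3, 176.5]
eef_rot: [-1.645, -2.673, 0.001]
contact_force: [0.7, -1.0, -1.7]
finger_gap: 29.0
finger_force: 41.3
```

>>> servo_tool:
  increments:
    - [0, 0, 7, -2, -2.3, 0, -0.6]
    - [0, 0, 15, -3, -3.3, 0, -0.6]
    - [0, 0, 23, -3, -3.3, 0, -0.6]
    - [0, 0, 30, -3, -3.3, 0, -0.6]
    - [0, 0, 34.2, -3, -3.3, 0, -0.6]

```text
time_s: 34.9
ee_pos: [437.6, -172.6, 176.4]
eef_rot: [-2.364, -2.065, 0.003]
contact_force: [0.6, -0.0, -1.0]
finger_gap: 28.8
finger_force: 41.3
```

Run:
```python
from h import *
for i in range(4): env.grab_frame("wrist")
c,s,im=shot("w17");print(s['time_s'],s['ee_pos'],s['eef_rot'],2*np.degrees(np.arctan2(s['eef_rot'][1],s['eef_rot'][0])),s['finger_gap'])
H,S,V=hsv(im);uv=pix(c,[[448.7,-98.3,6]])[0];print(uv)
p,y,sz,r=fitrect(c,window((S<70)&(V>150),uv,90),uv,'rect',6);print(p,y,sz,r,to_tool([*p,178]))
R=Ro.from_rotvec(s['eef_rot'])
for z in(80,81,82): print(z,pix(c,[s['ee_pos']+R.apply([40,a,z]) for a in(-15,0,15)])[:, :].round(1).tolist())
for u in range(285,360,5):
    col=np.where((V[:,u]<115)&(S[:,u]<110))[0];col=col[col>165];print(u,col[:1],end=' ')
```

```text
35.1 [ 438.16689707 -172.46396696  177.00182085] [-2.35791661e+00 -2.07277945e+00  1.73825235e-03] -277.3643770298591 28.72588229043412
[321.70587807  92.62875044]
[449.09304243 -98.62659437] 82.25089 [34.63335 84.31678] 1.013738939841555 [ 7.46215073  0.11456639 -0.07306091]
80 [[285.9, 176.2], [319.9, 176.3], [353.9, 176.3]]
81 [[286.1, 175.7], [319.9, 175.7], [353.7, 175.8]]
82 [[286.3, 175.2], [319.9, 175.2], [353.5, 175.2]]
285 [166] 290 [166] 295 [166] 300 [166] 305 [166] 310 [166] 315 [166] 320 [166] 325 [166] 330 [166] 335 [166] 340 [166] 345 [166] 350 [166] 355 [166]
```

Run:
```python
from h import *
im=cv2.imread("pics/w17.png");H,S,V=hsv(im)
print([(r,int(np.median(V[r,312:328])),int(np.median(S[r,312:328]))) for r in range(130,200,2)])
print('row190',[(u,int(V[190,u]),int(S[190,u])) for u in range(270,372,3)])
```

```text
[(130, 237, 34), (132, 237, 34), (134, 237, 34), (136, 237, 34), (138, 237, 36), (140, 237, 34), (142, 237, 34), (144, 237, 34), (146, 237, 36), (148, 237, 36), (150, 237, 36), (152, 237, 36), (154, 238, 35), (156, 174, 47), (158, 45, 29), (160, 41, 24), (162, 41, 25), (164, 41, 25), (166, 41, 25), (168, 38, 21), (170, 159, 117), (172, 230, 113), (174, 230, 112), (176, 231, 113), (178, 230, 112), (180, 227, 116), (182, 90, 76), (184, 56, 13), (186, 72, 17), (188, 96, 18), (190, 99, 18), (192, 100, 18), (194, 100, 18), (196, 100, 17), (198, 100, 18)]
row190 [(270, 228, 114), (273, 232, 112), (276, 233, 113), (279, 228, 113), (282, 181, 113), (285, 56, 9), (288, 58, 18), (291, 58, 18), (294, 59, 13), (297, 53, 14), (300, 87, 12), (303, 102, 15), (306, 100, 15), (309, 98, 21), (312, 99, 18), (315, 101, 18), (318, 103, 15), (321, 98, 16), (324, 95, 16), (327, 97, 18), (330, 95, 16), (333, 93, 16), (336, 93, 16), (339, 62, 21), (342, 57, 22), (345, 57, 13), (348, 58, 13), (351, 57, 13), (354, 72, 53), (357, 238, 110), (360, 241, 108), (363, 238, 109), (366, 237, 109), (369, 234, 111)]
```

>>> servo_tool:
  increments:
    - [0, 0, 0.4, 4, 0.1, 0, -0.6]
    - [0, 0, 0.4, 7.7, 0.17, 1, -0.6]
    - [0, 0, 0.4, 7.7, 0.17, 4, -0.6]
    - [0, 0, 0.4, 7.7, 0.17, 7, -0.6]
    - [0, 0, 0.4, 7.7, 0.17, 8.2, -0.6]

```text
time_s: 35.65
ee_pos: [448.8, -95.6, 93.5]
eef_rot: [-2.363, -2.065, 0.004]
contact_force: [-0.2, -0.7, 0.5]
finger_gap: 28.8
finger_force: 41.3
```

Run:
```python
from h import *
for i in range(4): env.grab_frame("wrist")
c,s,im=shot("w18");print(s['time_s'],s['ee_pos'],s['eef_rot'],2*np.degrees(np.arctan2(s['eef_rot'][1],s['eef_rot'][0]))+360)
H,S,V=hsv(im)
R=Ro.from_rotvec(s['eef_rot']);Rz=Ro.from_euler('z',82.3,degrees=True)
print('to pad',to_tool([449.1,-98.6,95]))
print('felt front/pad front px',pix(c,Rz.apply([[42,-17,6],[42,0,6],[42,17,6],[52,0,6],[52,-30,6],[52,30,6]])+[449.1,-98.6,0]).round(1).tolist())
print('shoe front px',pix(c,[s['ee_pos']+R.apply([37.4,a-0.6,81]) for a in(-15,0,15)]).round(1).tolist())
prof=lambda r:int(np.median(V[r,312:328]))
print([(r,prof(r)) for r in range(120,215,2)])
for r in (176,184,190,196): print(r,[(u,int(V[r,u])) for u in range(262,378,2)])
cv2.imwrite("pics/s1.png",cv2.resize(im[110:350,170:470],(750,600)))
```

```text
35.85 [450.69503621 -96.58286996  96.16129868] [-2.36746344e+00 -2.06464840e+00  3.31283158e-04] 82.18291290671664
to pad [-0.21089534 -0.18626709  0.17209503]
felt front/pad front px [[353.3, 171.5], [317.0, 171.6], [280.8, 171.6], [317.0, 150.4], [382.1, 150.3], [251.9, 150.4]]
shoe front px [[285.0, 181.3], [318.6, 181.4], [352.2, 181.4]]
[(120, 231), (122, 231), (124, 231), (126, 231), (128, 230), (130, 230), (132, 230), (134, 230), (136, 230), (138, 230), (140, 230), (142, 230), (144, 229), (146, 230), (148, 224), (150, 70), (152, 39), (154, 43), (156, 43), (158, 43), (160, 43), (162, 43), (164, 43), (166, 42), (168, 41), (170, 38), (172, 159), (174, 231), (176, 231), (178, 231), (180, 227), (182, 92), (184, 58), (186, 75), (188, 100), (190, 104), (192, 104), (194, 104), (196, 102), (198, 103), (200, 103), (202, 103), (204, 104), (206, 103), (208, 104), (210, 104), (212, 104), (214, 103)]
176 [(262, 40), (264, 40), (266, 40), (268, 39), (270, 40), (272, 37), (274, 38), (276, 40), (278, 38), (280, 82), (282, 219), (284, 232), (286, 232), (288, 231), (290, 231), (292, 231), (294, 
[... 1743 characters left out ...]
, (370, 41), (372, 42), (374, 41), (376, 42)]
196 [(262, 42), (264, 41), (266, 40), (268, 41), (270, 40), (272, 40), (274, 40), (276, 40), (278, 39), (280, 69), (282, 97), (284, 98), (286, 97), (288, 97), (290, 95), (292, 96), (294, 97), (296, 89), (298, 55), (300, 77), (302, 105), (304, 105), (306, 104), (308, 101), (310, 102), (312, 102), (314, 104), (316, 104), (318, 106), (320, 104), (322, 99), (324, 98), (326, 100), (328, 101), (330, 99), (332, 97), (334, 97), (336, 96), (338, 79), (340, 69), (342, 97), (344, 98), (346, 98), (348, 98), (350, 96), (352, 95), (354, 93), (356, 92), (358, 56), (360, 42), (362, 43), (364, 43), (366, 43), (368, 42), (370, 44), (372, 43), (374, 43), (376, 42)]
```

View pics/s1.png

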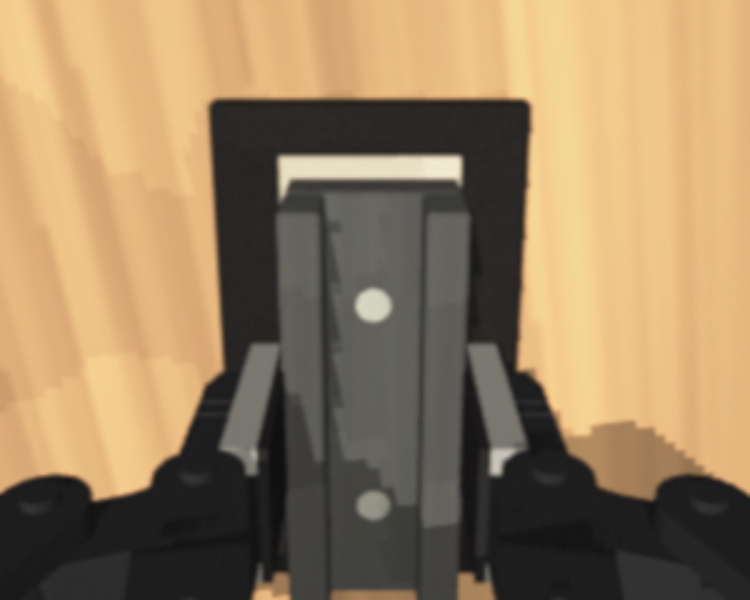

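The felt is centred at column 317.3 and the shoe front at 319, so I'll shift by 1 mm and lower.

>>> servo_tool:
  increments:
    - [0, 0, 0, 0.03, -0.1, 0.3, -0.6]
    - [0, 0, 0, 0.03, -0.1, 0.6, -0.6]
    - [0, 0, 0, 0.03, -0.1, 0.8, -0.6]
    - [0, 0, 0, 0.03, -0.1, 0.8, -0.6]
    - [0, 0, 0, 0.03, -0.1, 0.8, -0.6]

```text
time_s: 36.4
ee_pos: [449.7, -96.3, 88.1]
eef_rot: [2.368, 2.064, 0.0]
contact_force: [-0.4, 0.5, 0.3]
finger_gap: 29.3
finger_force: 41.3
```

>>> servo_tool:
  increments:
    - [0, 0, 0, 0, 0, 0.05, -0.6]
    - [0, 0, 0, 0, 0, 0.1, -0.6]
    - [0, 0, 0, 0, 0, 0.15, -0.6]
    - [0, 0, 0, 0, 0, 0.15, -0.6]
    - [0, 0, 0, 0, 0, 0.15, -0.6]

```text
time_s: 36.9
ee_pos: [449.7, -96.2, 86.6]
eef_rot: [-2.368, -2.064, 0.0]
contact_force: [0.8, -0.1, -1.1]
finger_gap: 29.0
finger_force: 41.3
```

>>> servo_tool:
  increments:
    - [0, 0, 0, 0, 0, 0.03, -0.6]
    - [0, 0, 0, 0, 0, 0.06, -0.6]
    - [0, 0, 0, 0, 0, 0.1, -0.6]
    - [0, 0, 0, 0, 0, 0.1, -0.6]
    - [0, 0, 0, 0, 0, 0.1, -0.6]

```text
time_s: 37.4
ee_pos: [449.7, -96.2, 85.6]
eef_rot: [-2.368, -2.064, 0.0]
contact_force: [0.5, -0.4, -1.1]
finger_gap: 29.0
finger_force: 41.3
```

>>> servo_tool:
  increments:
    - [0, 0, 0, 0, 0, 0.03, -0.6]
    - [0, 0, 0, 0, 0, 0.06, -0.6]
    - [0, 0, 0, 0, 0, 0.09, -0.6]
    - [0, 0, 0, 0, 0, 0.09, -0.6]
    - [0, 0, 0, 0, 0, 0.09, -0.6]

```text
time_s: 37.9
ee_pos: [449.7, -96.2, 85.5]
eef_rot: [2.368, 2.064, 0.0]
contact_force: [-2.2, 1.4, 6.5]
finger_gap: 29.2
finger_force: 42.4
```

>>> servo_tool:
  increments:
    - [0, 0, 0, 0, 0, 0.03, -0.6]
    - [0, 0, 0, 0, 0, 0.05, -0.6]
    - [0, 0, 0, 0, 0, 0.05, -0.6]
    - [0, 0, 0, 0, 0, 0.05, -0.6]
    - [0, 0, 0, 0, 0, 0.05, -0.6]

```text
time_s: 38.4
ee_pos: [449.6, -96.2, 85.5]
eef_rot: [2.368, 2.064, 0.001]
contact_force: [-4.5, 0.6, 12.0]
finger_gap: 29.0
finger_force: 42.9
```

>>> servo_tool:
  increments:
    - [0, 0, 0, 0, 0, -0.05, 0]
    - [0, 0, 0, 0, 0, -0.05, 0.5]
    - [0, 0, 0, 0, 0, -0.05, 1]
    - [0, 0, 0, 0, 0, -0.05, 1]
    - [0, 0, 0, 0, 0, -0.05, 1]

```text
time_s: 38.9
ee_pos: [449.6, -96.2, 84.5]
eef_rot: [-2.368, -2.064, 0.0]
contact_force: [0.2, 0.1, -0.1]
finger_gap: 85.6
finger_force: 0.0
```

>>> servo_tool:
  increments:
    - [0, 0, 0, 0, 0, -1, 1]
    - [0, 0, 0, 0, 0, -4, 1]
    - [0, 0, 0, 0, 0, -8, 1]
    - [0, 0, 0, 0, 0, -12, 1]
    - [0, 0, 0, 0, 0, -12, 1]

```text
time_s: 39.4
ee_pos: [453.1, -96.9, 210.9]
eef_rot: [2.361, 2.058, 0.011]
contact_force: [0.6, 0.2, -0.1]
finger_gap: 85.3
finger_force: 0.0
```

Run:
```python
from h import *
for i in range(3): env.grab_frame("wrist")
c,s,im=shot("w19");print(s['time_s'],s['ee_pos'],s['eef_rot'],s['finger_gap'])
H,S,V=hsv(im);uv=pix(c,[[449.1,-98.5,15]])[0];print(uv)
M['shoep']=M['shoe']+[0,0,6];M['pad']=box(104,60,0,6)
m=window((V<120)&(S<90),uv,95)
dark=window((V<130)&(S<90)|((S<70)&(V>150)),uv,95)
print('pad',fitrect(c,dark,uv,'pad',6))
# felt margin visible: shoe is lighter (V>50) than the pad (V~42)
sh=window((V>49)&(V<130)&(S<60),uv,75);sh=cv2.morphologyEx(sh.astype(np.uint8),cv2.MORPH_OPEN,np.ones((3,3)))>0
print('shoe',fitrect(c,sh,uv,'shoep',28))
x,y=map(int,uv)
print([(r,int(V[r,x])) for r in range(y-80,y+80,3)])
print([(u,int(V[y,u])) for u in range(x-50,x+50,2)])
```

```text
39.55 [449.42900289 -96.16676223 204.84988885] [2.36818300e+00 2.06392848e+00 2.83087971e-04] 85.40213711807974
[319.43268977 196.15307335]
pad (array([448.87112098, -98.38080959]), np.float32(82.26939), array([ 58.04611, 101.548  ], dtype=float32), 0.9358115027179673)
shoe (array([448.82579647, -98.05989525]), np.float32(82.191086), array([33.536766, 81.90194 ], dtype=float32), 1.0812991912498076)
[(116, 215), (119, 216), (122, 215), (125, 209), (128, 50), (131, 38), (134, 39), (137, 38), (140, 124), (143, 87), (146, 97), (149, 96), (152, 97), (155, 97), (158, 96), (161, 96), (164, 95), (167, 185), (170, 210), (173, 204), (176, 98), (179, 97), (182, 96), (185, 96), (188, 96), (191, 97), (194, 96), (197, 95), (200, 94), (203, 95), (206, 96), (209, 94), (212, 95), (215, 97), (218, 206), (221, 208), (224, 136), (227, 93), (230, 92), (233, 93), (236, 93), (239, 94), (242, 78), (245, 37), (248, 37), (251, 110), (254, 221), (257, 221), (260, 222), (263, 223), (266, 224), (269, 225), (272, 222), (275, 153)]
[(269, 226), (271, 221), (273, 219), (275, 215), (277, 211), (279, 214), (281, 199), (283, 78), (285, 36), (287, 36), (289, 35), (291, 36), (293, 36), (295, 34), (297, 71), (299, 124), (301, 94), (303, 92), (305, 92), (307, 85), (309, 60), (311, 73), (313, 91), (315, 95), (317, 94), (319, 96), (321, 95), (323, 92), (325, 89), (327, 88), (329, 79), (331, 91), (333, 94), (335, 92), (337, 93), (339, 112), (341, 75), (343, 37), (345, 38), (347, 38), (349, 38), (351, 39), (353, 39), (355, 64), (357, 197), (359, 224), (361, 223), (363, 228), (365, 233), (367, 232)]
```

The shoe is within about 0.4 mm and 0.1° of its pad, and the gripper is clear. I'll hand in.

```bash
python3 -c "
from plant import env
print(env.job_done())"
```

```text
the job is handed in; nothing more can be done
None
```

All four parts are on their matching pads, the same way up as found and centred to about 1 mm or better by the wrist camera; the lens cap and eyepiece were not touched, and the job was handed in at about 40 s.

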